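# Clear a choked corn mill and strip its cutter

## Task

The corn mill has choked. Pick every broken piece of ear out of its bowl into the bamboo basket, unscrew the big cap nut that holds the cutter bar - I forget which way this one undoes, so try both ways gently and feel - and put the nut and the cutter bar, lying flat, in the metal parts tray. With the bowl empty, take hold of a claw and turn the rotor by hand one full turn in one direction to make sure that it runs free; leave everything else on the table where it is.

Things in the scene. Friction and masses are not known exactly. Their poses are not given: they have to be found in the camera images.
- mill: Bench-top corn mill, fixed; green cast base 128 mm in radius; origin on the rotor's vertical axis at table height, z up. On top is the open grinding bowl: inner radius 130 mm, outer 143 mm (clamp lugs to 155 mm), rim 165 mm above the table. In it is the rotor, a steel disc of radius 122 mm, its flat top 125 mm above the table. The lid with its hopper is off and stands aside.
- rotor (a joint): Angle of the mill's rotor (disc, claws, spindle, cutter bar) about the vertical, rad, 0 at the start, growing anticlockwise seen from above; no end stops. The motor's drag holds it where it is left: about 0.55 N m turns it (5 N at a claw). It stays put while the nut is being undone; the nut turned the tightening way binds within 0.5 rad and then drags the whole rotor round with it.
- claw (a point): Centre of the top of one of the rotor's four claws, 190 mm above the table; goes round with the rotor. The claws are upright round steel pins, 16 mm in diameter, 65 mm tall (25 mm of it above the bowl's rim), 90 degrees apart on a circle of radius 106 mm about the rotor's axis; at the start one stands off each end of the cutter bar.
- spindle (a point): Centre of the top of the rotor's threaded spindle, 181 mm above the table, hidden in the cap nut at the start. 56 mm tall above the disc, 32 mm over the thread, its top end plain and 20 mm thick. The thread is coarse, 24 mm of rise per turn, loose by 1 to 2 mm; its hand is not marked. Four dogs on the disc (14 x 10 mm, 12 mm high, 58 mm along the bar, 25 mm to its sides) make the bar turn with the rotor.
- nut: Big steel hexagonal cap nut, 46 mm across flats, 50 mm high plus a 6 mm dome, 0.24 kg; origin at the centre of its open underside, z to the dome; flats face its x axis and every 60 degrees. At the start screwed down on the cutter's hub, underside 141 mm above the table, about hand-tight. Turned the right way it goes easily (under 0.3 N m), rises, and is free after 2.9 to 3.6 rad, not before.
- cutter: Steel cutter bar, 158 mm long (x), 36 mm wide (y), 0.34 kg; arms 8 mm thick, tops 10 mm above its underside; in the middle a square hub 56 x 56 mm, 16 mm high, the place to grip it, with a 37 mm hole for the spindle. Origin at the centre of its underside, z up. At the start it lies on the rotor disc, held by the nut; with the nut off it lifts straight up off the 56 mm spindle.
- basket: Round open bamboo basket, loose, 0.5 kg, 236 mm across the rim, 190 mm across the bottom, 70 mm high, floor 6 mm thick; origin at the centre of its underside.
- tray: Plain metal parts tray, loose, 0.8 kg, 250 mm (x) by 190 mm (y) outside, walls 4 mm thick and 22 mm high, floor 4 mm thick; origin at the centre of its underside, x along its length.
- cob1: Broken piece of an ear of corn, 76 mm long (along its x axis) and 40 mm thick with eight flat sides, 70 g; origin at its centre. At the start it lies in the bowl on the rotor disc beside the cutter bar, roughly parallel to the bar. Two to four such pieces are present.
- cob2: Broken piece of an ear of corn, 76 mm long (along its x axis) and 40 mm thick with eight flat sides, 70 g; origin at its centre. At the start it lies in the bowl on the rotor disc beside the cutter bar, roughly parallel to the bar. Two to four such pieces are present.
- cob3: Broken piece of an ear of corn, 76 mm long (along its x axis) and 40 mm thick with eight flat sides, 70 g; origin at its centre. At the start it lies in the bowl on the rotor disc beside the cutter bar, roughly parallel to the bar. Two to four such pieces are present.
- cob4: Broken piece of an ear of corn, 76 mm long (along its x axis) and 40 mm thick with eight flat sides, 70 g; origin at its centre. At the start it lies in the bowl on the rotor disc beside the cutter bar, roughly parallel to the bar. Two to four such pieces are present.
- flask: White vacuum flask, 74 mm in diameter, 218 mm tall, standing; origin under its centre. Not part of the job.
- mug: White mug, 80 mm in diameter, 85 mm tall; origin under its centre. Not part of the job.
- ear1: Whole ear of corn lying on the table, 190 mm long (x), 46 mm thick; origin at its centre. Not part of the job.
- ear2: Whole ear of corn lying on the table, 180 mm long (x), 46 mm thick; origin at its centre. Not part of the job.
- spanner: Steel spanner lying on the table, 220 mm long. Not part of the job.
- brush: Hand brush lying on the table, 200 mm long. Not part of the job.

How it is judged:
By the outcome, as a careful person would: the job done as asked, in the order asked, and still so for the second after the job is handed in, with the robot touching nothing.
Of cob1, cob2, cob3, cob4 only 2 to 4 are there at a start; the rules pass over those that are not, and their reading is None.
At some moment in a run one of basket, tray, cob1, cob2, cob3, cob4 may be knocked a few centimetres aside while the robot is not near it.
Once in a run the grip may slacken for a moment while it holds something.
It also fails if it takes over 210 s, if anything falls off the work surface, if the arm or the gripper's body presses on something with over 40 N, if the wrist force passes 120 N, or if a joint passes its speed limit or range.

## Robot

A 6-joint arm with a two-finger parallel gripper is mounted at the origin on the work surface. World frame = base frame: x ahead of the robot, y to its left, z up, the work surface at z = 0. Lengths are in m, angles in rad, forces in N, time in s.
With the tool pointing down it reaches from about 0.3 to 0.875 m from the base axis. Payload 6.4 kg.
Tool frame: the origin (TCP) lies midway between the tips of the shut fingers; the grasp point (between the pads) lies 19 mm behind it; z points along the fingers, y is the direction in which the jaws open and shut (so a half turn about z gives the same grasp; the last joint's range is limited). The gripper opens to 88 mm and grips with 3 to 60 N. Pads are 18 mm wide; open, the fingers measure 123 mm over their backs; the gripper's body (75 mm by 187 mm) begins 45 mm behind the grasp point.
Start: joints at [-0.206, 0.181, 1.607, -0, 1.354, -0.206], TCP at [0.575, 0, 0.201] pointing down, gripper open.
Joint ranges: [-2.99, 2.99], [-0.89, 2.07], [0.3, 2.58], [-1.14, 4.28], [0, 2.63], [-3.12, 3.12]. Speed limits (rad/s): [2.57, 2.57, 3.01, 3.14, 3.14, 3.14].

## Interface

Orientations are given as a unit quaternion [x, y, z, w].
In Python, from bench import state, snapshot, get_calibration, job_done gives the robot as it stands.
- The arm moves only by the shell command python3 -m handwheel 'ROWS'. ROWS is JSON, a list of rows, each an object of numbers: "dx", "dy", "dz": the shift along the tool's x, y, z in cm; "ax", "ay", "az": the turn, a rotation vector about the tool's x, y, z in rad; "grip": the finger opening in cm, from 0 to 8.81. In form: [{"dx": .., "dy": .., "dz": .., "ax": .., "ay": .., "az": .., "grip": ..}, ...]. A call has 1 to 20 rows; each row is the pose to reach, as a shift and turn from the pose commanded when the call began, along the tool's axes at that moment; what a row does not reach only later rows make up. A row lasts 1/8 s, in which the tool goes at most 62.5 mm and 10.7 degrees, less where a joint would pass 70% of its speed; a pose out of reach is approached as far as the arm can. A call with a gripper value outside its range is refused whole. The fingers move at their own pace and stop on an object; the grip force is fixed at half the most. Time passes only in rows, so rows that repeat a pose let the fingers close. It gives the time, the measured TCP pose, the force and the opening at its end, in the units of the state.
- state(): the state, without advancing time (a new reading comes with each control period).
- snapshot(name): name is "scene" or "side" or "wrist"; returns (picture, depth): 400x640x3 uint8, red, green, blue; 400x640 float32, m along the optical axis (not along the pixel's ray), 0 where there is no reading.
- get_calibration(name): a dict with "fx", "fy", "cx", "cy" (pixels), "D" ([k1, k2, p1, p2, k3] as OpenCV has them; the pictures are not rectified), "T" (4x4, takes a point from camera to world coordinates). Camera axes: x right, y down, z forward; pixel columns grow to the right and rows downward; lengths in m; the calibration is good to about 2 mm. A picture is of the moment at which its call begins: read the wrist's pose just before it. get_calibration takes no time and is no camera call; for the wrist camera it gives the pose at the moment of the call.
- job_done(): hands the job in, once; it reports no verdict.
The state is a dict: "time_s": time; "qpos": joint angles; "joint_vel": joint speeds; "joint_torque": joint torques, N m; "position": TCP position; "tcp_rot": TCP orientation; "ft_force": force on the tool from outside, world axes, zero at the start; "moment": the same for the moment, N m; "finger_gap": finger opening in m.
Only numpy, scipy, OpenCV 4.12 (cv2) and the standard library are available. Lean on these libraries where they do the work, as an engineer would, in place of code of your own. Each camera call takes 0.05 s, during which the arm holds its last target. There are 200 camera calls.

## Working session

There is one attempt and no reset: what is moved stays moved. The work goes in short steps, Python scripts to look and compute and a shell command to move; the robot and the scene stay as the last step left them, time stands still between calls to the robot, and variables do not carry over. Pictures are saved under pics/ and viewed, about 12 in all and at most 16, crops included, and the job is handed in when it is done.

```bash
ls; mkdir -p pics; cat > h.py <<'E'
import numpy as np, cv2, pickle
from bench import state, snapshot, get_calibration
def take(name, tag):
    c=get_calibration(name); p,d=snapshot(name)
    cv2.imwrite(f'pics/{tag}.png',p[:,:,::-1]); pickle.dump((c,p,d),open(f'pics/{tag}.pkl','wb')); return c,p,d
def load(tag): return pickle.load(open(f'pics/{tag}.pkl','rb'))
def K(c): return np.array([[c['fx'],0,c['cx']],[0,c['fy'],c['cy']],[0,0,1.]])
def cloud(c,d):
    h,w=d.shape; u,v=np.meshgrid(np.arange(w),np.arange(h))
    uv=np.stack([u,v],-1).reshape(-1,1,2).astype(np.float64)
    n=cv2.undistortPoints(uv,K(c),np.array(c['D'])).reshape(h,w,2)
    P=np.dstack([n[...,0]*d,n[...,1]*d,d]); T=np.array(c['T'])
    W=P@T[:3,:3].T+T[:3,3]; W[d==0]=np.nan; return W
def onplane(c,u,v,z):
    n=cv2.undistortPoints(np.array([[[u,v]]],float),K(c),np.array(c['D'])).reshape(2)
    T=np.array(c['T']); r=T[:3,:3]@np.array([n[0],n[1],1]); o=T[:3,3]
    return o+r*(z-o[2])/r[2]
E
python3 - <<'E'
from h import *
print(state())
for n in ['scene','side','wrist']:
    c,p,d=take(n,n+'0'); print(n,np.round(np.array(c['T']),3).tolist(),c['fx'])
a=cv2.imread('pics/scene0.png');b=cv2.imread('pics/side0.png')
E
```

```text
pics
{'time_s': 0.0, 'qpos': array([-2.06288527e-01,  1.81542385e-01,  1.60795815e+00, -3.13980852e-05,
        1.35378054e+00, -2.06315352e-01]), 'joint_vel': array([ 0.00013405, -0.00155053,  0.00039197,  0.00119388,  0.00052493,
        0.00038105]), 'joint_torque': array([-5.85923790e-04, -4.33866942e+01, -3.41848969e+01,  7.00952648e-02,
        3.87157314e-02, -1.54040990e-04]), 'position': array([5.74425895e-01, 1.33298169e-04, 1.99933521e-01]), 'tcp_rot': array([ 7.07094646e-01,  7.07118412e-01, -4.74837468e-04, -6.98179059e-04]), 'ft_force': array([ 0.20843388, -0.08914486,  0.51543297]), 'moment': array([ 0.01051148,  0.00369152, -0.05266221]), 'finger_gap': 0.08809958012816321}
scene [[-0.528, 0.463, -0.712, 1.365], [0.849, 0.278, -0.449, 0.49], [-0.01, -0.841, -0.54, 0.741], [0.0, 0.0, 0.0, 1.0]] 390.00255703242834
side [[0.833, -0.357, 0.423, 0.168], [-0.553, -0.563, 0.615, -0.587], [0.018, -0.746, -0.666, 0.789], [0.0, 0.0, 0.0, 1.0]] 397.6039387622618
wrist [[1.0, -0.0, -0.001, 0.574], [-0.001, -0.963, -0.269, 0.07], [-0.001, 0.269, -0.963, 0.384], [0.0, 0.0, 0.0, 1.0]] 293.2265750509864
```

View pics/scene0.png

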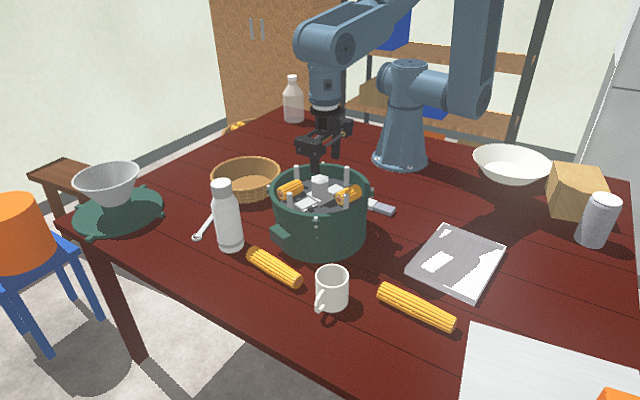

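View pics/wrist0.png

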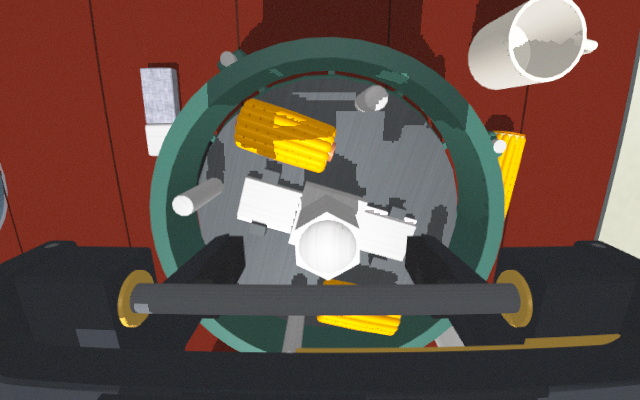

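The wrist view shows the nut and bar at about (328,240), one cob at (285,135) and another at (360,308), partly hidden by the gripper. The scene view has the basket at (245,180) and the tray at (457,262).

```bash
cat >> h.py <<'E'
from scipy.optimize import least_squares
def circ(P,r=None):
    f=(lambda q:np.hypot(P[:,0]-q[0],P[:,1]-q[1])-(q[2] if r is None else r))
    x0=[*P[:,:2].mean(0),r or .12]
    return least_squares(f,x0,loss='soft_l1',f_scale=.003).x
E
python3 - <<'E'
from h import *
for t in ['scene0','side0','wrist0']:
    c,p,d=load(t); W=cloud(c,d); Z=W[...,2]
    X=W[(abs(Z-.165)<.003)&(abs(W[...,0]-.575)<.2)&(abs(W[...,1])<.2)]
    if len(X)>20: print(t,'rim',len(X),circ(X),X.min(0),X.max(0))
    # basket
    m=(abs(Z-.068)<.004)
    for (y0,y1) in [(-.6,-.1),(.1,.6)]:
        X=W[m&(W[...,1]>y0)&(W[...,1]<y1)&(W[...,0]>.1)]
        if len(X)>20: print(' z68',len(X),np.round([X.min(0),np.median(X,0),X.max(0)],3).tolist())
for t,u,v in [('scene0',457,262),('scene0',245,160),('scene0',245,180)]:
    c,p,d=load(t); W=cloud(c,d); print(t,u,v,W[v,u])
c,p,d=load('scene0'); W=cloud(c,d)
m=(W[...,2]>.045)&(W[...,2]<.08); 
ys,xs=np.where(m); s=(xs>205)&(xs<285)&(ys>150)&(ys<205); X=W[ys[s],xs[s]]; print(len(X)); X=X[X[:,2]>.064]; print(len(X),circ(X),circ(X,.116))
E
```

```text
scene0 rim 1149 [ 0.57965351 -0.01750449  0.13429739] [ 0.43316277 -0.18932293  0.16200216] [0.77484301 0.12421378 0.16794593]
 z68 436 [[0.376, -0.599, 0.064], [0.522, -0.356, 0.069], [0.856, -0.172, 0.072]]
 z68 253 [[0.117, 0.1, 0.064], [0.772, 0.152, 0.068], [0.859, 0.599, 0.072]]
side0 rim 2055 [ 0.57618733 -0.02038003  0.13393008] [ 0.43415077 -0.19936842  0.16201657] [0.74706925 0.12433855 0.16799293]
 z68 1639 [[0.371, -0.498, 0.064], [0.566, -0.315, 0.07], [1.685, -0.1, 0.072]]
 z68 429 [[0.101, 0.102, 0.064], [0.828, 0.476, 0.066], [1.689, 0.599, 0.072]]
wrist0 rim 17593 [ 0.57643374 -0.01693956  0.13382857] [ 0.43228309 -0.13640695  0.16200026] [0.71913276 0.1247335  0.16799581]
 z68 50 [[0.723, -0.22, 0.065], [0.725, -0.205, 0.07], [0.737, -0.183, 0.072]]
 z68 902 [[0.515, 0.101, 0.064], [0.804, 0.149, 0.068], [0.856, 0.185, 0.072]]
scene0 457 262 [0.49692011 0.37423322 0.00191099]
scene0 245 160 [ 0.41775181 -0.45367693  0.05898474]
scene0 245 180 [ 0.46771186 -0.41747439  0.00798569]
908
417 [ 0.4999808  -0.37704999  0.11694881] [ 0.49978496 -0.37703395  0.116     ]
```

View pics/side0.png

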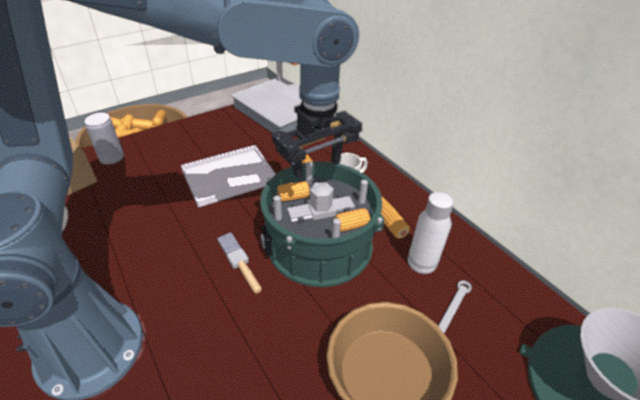

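```bash
python3 -m handwheel '[{"dz":-6},{"dz":-12},{"dz":-18},{"dz":-24},{"dz":-24}]'; python3 - <<'E'
from h import *
c,p,d=take('wrist','wrist1'); W=cloud(c,d)
Z=W[...,2]; X=W[(abs(Z-.165)<.003)&(abs(W[...,0]-.575)<.2)&(abs(W[...,1])<.2)]
print(circ(X),len(X)); print(c['T'])
E
```

```text
[ 0.57641324 -0.01698738  0.13384521] 17611
[[ 9.99999574e-01 -5.44699991e-04 -7.45601844e-04  5.74173650e-01]
 [-7.24972439e-04 -9.63241963e-01 -2.68634315e-01  6.95736462e-02]
 [-5.71869874e-04  2.68634741e-01 -9.63241947e-01  3.83698053e-01]
 [ 0.00000000e+00  0.00000000e+00  0.00000000e+00  1.00000000e+00]]invalid input
```

View pics/wrist1.png

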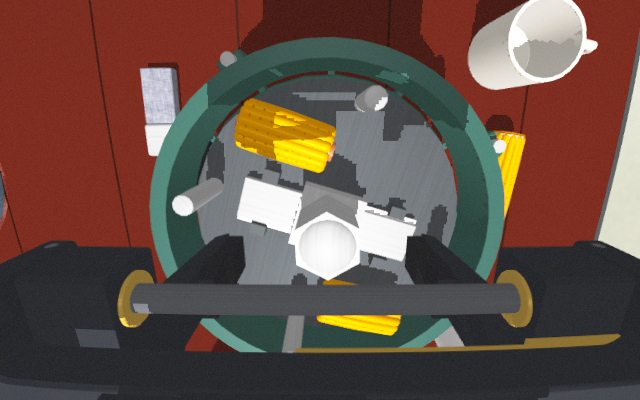

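The side view shows cobs at (293,191) and (352,219), the basket at (392,365), and a grey thing at (228,175) that should be the tray. The move was rejected, so I'll send every field.

```bash
python3 -m handwheel '[{"dx":0,"dy":0,"dz":-6,"ax":0,"ay":0,"az":0,"grip":8.8},{"dx":0,"dy":0,"dz":-12,"ax":0,"ay":0,"az":0,"grip":8.8},{"dx":0,"dy":0,"dz":-18,"ax":0,"ay":0,"az":0,"grip":8.8},{"dx":0,"dy":0,"dz":-24,"ax":0,"ay":0,"az":0,"grip":8.8},{"dx":0,"dy":0,"dz":-24,"ax":0,"ay":0,"az":0,"grip":8.8}]'; python3 - <<'E'
from h import *
c,p,d=take('wrist','wrist2'); W=cloud(c,d)
Z=W[...,2]; X=W[(abs(Z-.165)<.003)&(abs(W[...,0]-.575)<.2)&(abs(W[...,1])<.2)]
print(circ(X),len(X),state()['position'])
E
```

```text
time_s: 0.82
position: [0.5765, -0.0002, 0.447]
tcp_rot: [0.707, 0.707, 0.003, 0.004]
ft_force: [0.8, -0.2, 0.1]
finger_gap: 0.0878
[ 0.57626962 -0.01816293  0.13492148] 5433 [ 5.75770133e-01 -1.16060105e-04  4.43260538e-01]
```

View pics/wrist2.png

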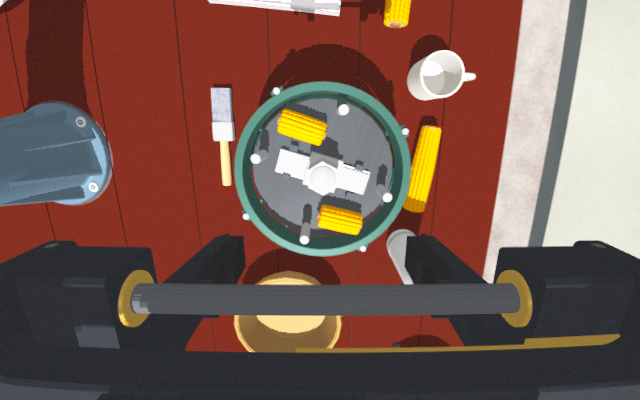

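Two cobs lie in the bowl, at (302,127) and (340,220). The claw tops are at (343,110), (257,158), (304,240) and (387,197). I'll measure them all by depth.

```bash
cat > meas.py <<'E'
from h import *
C0=np.array([.5765,-.0175])
def cobs(W,p,lo=.13):
    H=cv2.cvtColor(p,cv2.COLOR_RGB2HSV)
    r=np.hypot(W[...,0]-C0[0],W[...,1]-C0[1])
    m=(H[...,0]>15)&(H[...,0]<35)&(H[...,1]>150)&(W[...,2]>lo)&(W[...,2]<.2)&(r<.13)
    n,l,s,_=cv2.connectedComponentsWithStats(cv2.morphologyEx(m.astype(np.uint8),cv2.MORPH_CLOSE,np.ones((7,7))))
    for i in range(1,n):
        X=W[(l==i)&m]
        if len(X)<60: continue
        top=X[X[:,2]>np.percentile(X[:,2],95)-.012]
        (c,wh,a)=cv2.minAreaRect((top[:,:2]*1000).astype(np.float32))
        u=np.linalg.svd(top[:,:2]-top[:,:2].mean(0),full_matrices=False)[2][0]
        print('cob',len(X),'c',np.round(np.array(c)/1000,4),'size',np.round(wh,1),'ax',round(np.degrees(np.arctan2(u[1],u[0]))%180,1),'zmax',round(np.percentile(X[:,2],98),3))
def claws(W):
    r=np.hypot(W[...,0]-C0[0],W[...,1]-C0[1])
    m=(abs(W[...,2]-.190)<.004)&(r>.09)&(r<.125)
    n,l,s,_=cv2.connectedComponentsWithStats(m.astype(np.uint8)); out=[]
    for i in range(1,n):
        X=W[l==i]
        if len(X)<15: continue
        c=X.mean(0); out.append(c[:2]); print('claw',len(X),np.round(c,4),'ang',round(np.degrees(np.arctan2(c[1]-C0[1],c[0]-C0[0])),1),'r',round(np.hypot(*(c[:2]-C0)),4))
    return out
E
python3 - <<'E'
from meas import *
for t in ['wrist0','wrist2','side0','scene0']:
    c,p,d=load(t); W=cloud(c,d); print(t); cobs(W,p); o=claws(W)
    r=np.hypot(W[...,0]-C0[0],W[...,1]-C0[1])
    X=W[(r<.04)&(W[...,2]>.188)&(W[...,2]<.203)]; print('nut',len(X),X.mean(0),X[:,2].max(), (X.max(0)+X.min(0))/2, cv2.minAreaRect((X[:,:2]*1000).astype(np.float32)))
    X=W[(r<.085)&(r>.045)&(abs(W[...,2]-.135)<.003)]; X=X[:,:2]
    if len(X)>50:
        u=np.linalg.svd(X-X.mean(0),full_matrices=False)[2][0]; print('bar',len(X),X.mean(0),np.degrees(np.arctan2(u[1],u[0]))%180)
# wrist2 rim outer/inner
c,p,d=load('wrist0');W=cloud(c,d);Z=W[...,2]
# tray: points in scene/side
for t in ['scene0','side0']:
    c,p,d=load(t);W=cloud(c,d);Z=W[...,2]
    m=(Z>.015)&(Z<.026)&(W[...,0]>.3)&(W[...,0]<.75)&(W[...,1]>.2)&(W[...,1]<.56)
    X=W[m][:,:2]; print(t,'tray',len(X),cv2.minAreaRect((X*1000).astype(np.float32)), X.min(0),X.max(0))
    m=(Z>.064)&(Z<.073)&(np.hypot(W[...,0]-.5,W[...,1]+.377)<.14)
    print('basket',m.sum(),circ(W[m]))
E
```

```text
wrist0
cob 4862 c [0.5428 0.0567] size [37.8 73.1] ax 161.1 zmax 0.165
cob 125 c [ 0.5876 -0.0766] size [ 6.  28.7] ax 168.1 zmax 0.148
cob 1106 c [ 0.6039 -0.1092] size [26.7 74.8] ax 174.3 zmax 0.165
claw 485 [0.6059 0.0832 0.1894] ang 73.7 r 0.1049
claw 395 [0.4753 0.013  0.1892] ang 163.2 r 0.1057
claw 31 [ 0.545  -0.1123  0.1876] ang -108.4 r 0.0999
nut 3324 [ 0.57555716 -0.01591426  0.19340038] 0.198174631318417 [ 0.57553016 -0.01827124  0.19308915] ((575.2913208007812, -18.047794342041016), (52.634071350097656, 46.23749542236328), 32.786556243896484)
bar 3721 [ 0.57178815 -0.01671104] 163.14918088431827
wrist2
cob 1188 c [0.5423 0.0567] size [37.8 74. ] ax 161.7 zmax 0.166
cob 954 c [ 0.6048 -0.1009] size [36.9 72.7] ax 165.6 zmax 0.166
claw 94 [0.606  0.0834 0.1894] ang 73.7 r 0.1052
claw 78 [0.4747 0.0123 0.1894] ang 163.7 r 0.1061
claw 80 [ 0.6767 -0.0487  0.1895] ang -17.3 r 0.105
claw 67 [ 0.5451 -0.1196  0.1896] ang -107.1 r 0.1068
nut 776 [ 0.57545336 -0.01776685  0.19356669] 0.19813811051738134 [ 0.57542171 -0.01878859  0.19324494] ((575.521240234375, -18.7977294921875
[... 936 characters left out ...]
2.2 r 0.1073
nut 132 [ 0.58335828 -0.01456585  0.19325418] 0.19775135645318254 [ 0.57988705 -0.01624482  0.19297899] ((580.2985229492188, -16.92437744140625), (46.6094856262207, 42.078311920166016), 31.44477081298828)
bar 245 [ 0.59058237 -0.02105906] 162.97591196471143
scene0 tray 883 ((559.2784423828125, 362.61138916015625), (196.08741760253906, 385.7244873046875), 83.14376068115234) [0.36119675 0.2428604 ] [0.74999845 0.47763852]
basket 397 [ 0.49991274 -0.37702749  0.1168919 ]
side0 tray 557 ((550.5343627929688, 388.3974304199219), (414.0335693359375, 251.60821533203125), 13.366811752319336) [0.36069829 0.26409146] [0.73328189 0.5581429 ]
basket 1594 [ 0.49343308 -0.38098834  0.11562147]
```

```bash
python3 -m handwheel '[{"dx":5.5,"dy":-2.9,"dz":19.5,"ax":0,"ay":0,"az":-1.257,"grip":5.8},{"dx":5.5,"dy":-2.9,"dz":19.5,"ax":0,"ay":0,"az":-1.257,"grip":5.8},{"dx":5.5,"dy":-2.9,"dz":19.5,"ax":0,"ay":0,"az":-1.257,"grip":5.8},{"dx":5.5,"dy":-2.9,"dz":19.5,"ax":0,"ay":0,"az":-1.257,"grip":5.8},{"dx":5.5,"dy":-2.9,"dz":19.5,"ax":0,"ay":0,"az":-1.257,"grip":5.8},{"dx":5.5,"dy":-2.9,"dz":19.5,"ax":0,"ay":0,"az":-1.257,"grip":5.8},{"dx":5.5,"dy":-2.9,"dz":19.5,"ax":0,"ay":0,"az":-1.257,"grip":5.8},{"dx":5.5,"dy":-2.9,"dz":19.5,"ax":0,"ay":0,"az":-1.257,"grip":5.8},{"dx":5.5,"dy":-2.9,"dz":19.5,"ax":0,"ay":0,"az":-1.257,"grip":5.8},{"dx":5.5,"dy":-2.9,"dz":19.5,"ax":0,"ay":0,"az":-1.257,"grip":5.8}]'
cat > go.py <<'E'
# usage: go.py x y z yawdeg -> shift/turn from the present pose in handwheel units
import sys; from h import *
from scipy.spatial.transform import Rotation as R
def go(x,y,z,yaw):
    s=state(); M=R.from_quat(s['tcp_rot']).as_matrix(); a=np.radians(yaw)
    G=np.array([[-np.sin(a),np.cos(a),0],[np.cos(a),np.sin(a),0],[0,0,-1]]).T
    t=M.T@(np.array([x,y,z])-s['position'])*100; r=R.from_matrix(M.T@G).as_rotvec()
    print('now',np.round(s['position'],4),'yaw',round(np.degrees(np.arctan2(M[1,1],M[0,1])),1),'gap',round(s['finger_gap'],4),'j',np.round(s['qpos'],2),'F',np.round(s['ft_force'],1),'t',round(s['time_s'],1))
    print('-> d',np.round(t,2),'a',np.round(r,3))
if __name__=='__main__': go(*map(float,sys.argv[1:]))
E
python3 go.py .5456 .0553 .141 72
python3 - <<'E'
from meas import *
c,p,d=take('wrist','wrist3'); W=cloud(c,d); cobs(W,p); claws(W)
E
```

```text
time_s: 2.12
position: [0.5457, 0.055, 0.2453]
tcp_rot: [0.157, 0.988, -0.0, -0.0]
ft_force: [-1.1, 0.1, 0.5]
finger_gap: 0.0581
now [0.5457 0.055  0.2453] yaw 71.9 gap 0.0581 j [-0.12  0.09  1.62  0.    1.43 -1.37] F [-1.1  0.1  0.5] t 2.1
-> d [1.000e-02 2.000e-02 1.043e+01] a [-0.    -0.001 -0.001]
cob 2987 c [0.5432 0.0566] size [37. 73.] ax 161.7 zmax 0.166
cob 307 c [ 0.582  -0.0819] size [11.7 19.7] ax 154.3 zmax 0.163
claw 308 [0.4741 0.0132 0.1894] ang 163.3 r 0.1069
claw 165 [0.6039 0.0814 0.1893] ang 74.5 r 0.1026
claw 25 [ 0.6699 -0.0467  0.1877] ang -17.4 r 0.0978
```

```bash
python3 -m handwheel '[{"dx":0,"dy":0,"dz":4,"ax":0,"ay":0,"az":0,"grip":5.8},{"dx":0,"dy":0,"dz":7.5,"ax":0,"ay":0,"az":0,"grip":5.8},{"dx":0,"dy":0,"dz":9.5,"ax":0,"ay":0,"az":0,"grip":5.8},{"dx":0,"dy":0,"dz":10.3,"ax":0,"ay":0,"az":0,"grip":5.8},{"dx":0,"dy":0,"dz":10.3,"ax":0,"ay":0,"az":0,"grip":5.8}]'
python3 -m handwheel '[{"dx":0,"dy":0,"dz":0,"ax":0,"ay":0,"az":0,"grip":3},{"dx":0,"dy":0,"dz":0,"ax":0,"ay":0,"az":0,"grip":3},{"dx":0,"dy":0,"dz":0,"ax":0,"ay":0,"az":0,"grip":3},{"dx":0,"dy":0,"dz":0,"ax":0,"ay":0,"az":0,"grip":3},{"dx":0,"dy":0,"dz":0,"ax":0,"ay":0,"az":0,"grip":3}]'
python3 -m handwheel '[{"dx":0,"dy":0,"dz":-3,"ax":0,"ay":0,"az":0,"grip":3},{"dx":0,"dy":0,"dz":-7,"ax":0,"ay":0,"az":0,"grip":3},{"dx":0,"dy":0,"dz":-11,"ax":0,"ay":0,"az":0,"grip":3},{"dx":0,"dy":0,"dz":-11,"ax":0,"ay":0,"az":0,"grip":3}]'
python3 go.py .49 -.35 .251 72
python3 - <<'E'
from h import *
c,p,d=take('side','side1');W=cloud(c,d);Z=W[...,2]
m=(Z>.064)&(Z<.073)&(np.hypot(W[...,0]-.5,W[...,1]+.377)<.16); print('basket',m.sum(),circ(W[m]))
E
```

```text
time_s: 2.8
position: [0.546, 0.055, 0.1428]
tcp_rot: [0.156, 0.988, -0.0, -0.0]
ft_force: [0.6, 0.2, -0.6]
finger_gap: 0.0582
time_s: 3.42
position: [0.546, 0.055, 0.1429]
tcp_rot: [0.156, 0.988, -0.0, 0.0]
ft_force: [0.0, 0.3, -0.4]
finger_gap: 0.03
time_s: 3.92
position: [0.5482, 0.0548, 0.2568]
tcp_rot: [0.156, 0.988, 0.0, 0.004]
ft_force: [0.5, 0.3, -0.2]
finger_gap: 0.0301
now [0.5482 0.0548 0.2568] yaw 72.0 gap 0.0301 j [-0.12  0.08  1.61  0.    1.45 -1.37] F [ 0.5  0.3 -0.2] t 3.9
-> d [ -6.95 -40.3    0.57] a [0.001 0.007 0.   ]
basket 1570 [ 0.49343751 -0.381031    0.11558829]
```

```bash
python3 - <<'E'
from meas import *
c,p,d=take('wrist','wrist4'); W=cloud(c,d); cobs(W,p); claws(W)
E
```

```text
cob 2833 c [0.5427 0.0566] size [37.  72.4] ax 161.6 zmax 0.165
claw 287 [0.4742 0.0132 0.1894] ang 163.3 r 0.1068
claw 187 [ 0.5437 -0.1186  0.1892] ang -108.0 r 0.1063
claw 109 [ 0.6748 -0.0461  0.1892] ang -16.2 r 0.1024
```

View pics/wrist4.png

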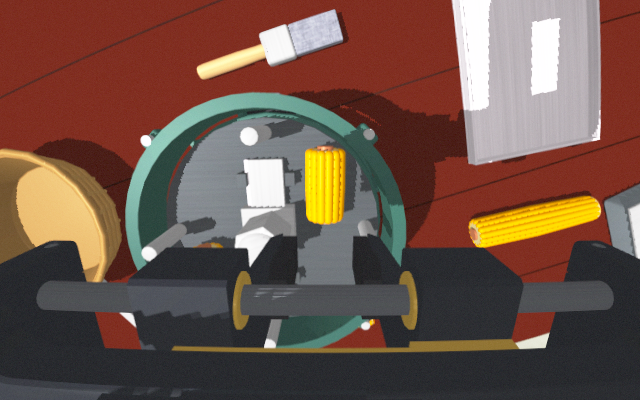

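The cob did not come up: it is still at (325,185), in line with the fingers. I'll check where the fingertips really are.

```bash
python3 - <<'E'
from h import *
s=state(); print(s['position'],s['tcp_rot'])
c,p,d=load('wrist4'); W=cloud(c,d); T=np.array(c['T']); print(np.round(T,4).tolist())
q=np.linalg.inv(T)@np.r_[s['position'],1]; print('TCP px',cv2.projectPoints(q[:3].reshape(1,3),np.zeros(3),np.zeros(3),K(c),np.array(c['D']))[0].ravel(), q)
for v in range(230,275,5): print(v,[np.round(W[v,u],3).tolist() for u in (272,285,292,358,365,378)])
E
```

```text
[0.54593328 0.05503234 0.25262027] [1.56252780e-01 9.87717094e-01 1.55534400e-06 1.04498022e-04]
[[0.3093, 0.9148, 0.2597, 0.48], [0.951, -0.2979, -0.0834, 0.0768], [0.001, 0.2727, -0.9621, 0.4376], [0.0, 0.0, 0.0, 1.0]]
TCP px [324.03158989 225.45923259] [-4.49110159e-04  1.63585773e-02  1.96914659e-01  1.00000000e+00]
230 [[0.56, -0.001, 0.182], [0.571, 0.005, 0.16], [0.58, 0.007, 0.141], [0.606, 0.075, 0.131], [0.599, 0.082, 0.155], [0.623, 0.098, 0.108]]
235 [[0.562, -0.0, 0.19], [0.572, 0.006, 0.172], [0.586, 0.005, 0.141], [0.615, 0.073, 0.124], [0.599, 0.081, 0.166], [0.646, 0.099, 0.072]]
240 [[0.528, 0.033, 0.3], [0.531, 0.039, 0.297], [0.533, 0.042, 0.297], [0.543, 0.075, 0.297], [0.544, 0.078, 0.297], [0.545, 0.084, 0.301]]
245 [[0.528, 0.034, 0.307], [0.531, 0.04, 0.305], [0.533, 0.043, 0.303], [0.543, 0.074, 0.304], [0.544, 0.077, 0.304], [0.544, 0.083, 0.308]]
250 [[0.528, 0.035, 0.313], [0.532, 0.04, 0.309], [0.533, 0.043, 0.31], [0.543, 0.073, 0.309], [0.543, 0.076, 0.311], [0.543, 0.082, 0.314]]
255 [[0.529, 0.036, 0.317], [0.531, 0.041, 0.316], [0.534, 0.043, 0.312], [0.543, 0.073, 0.314], [0.543, 0.076, 0.316], [0.543, 0.081, 0.318]]
260 [[0.53, 0.036, 0.321], [0.532, 0.041, 0.32], [0.537, 0.042, 0.312], [0.545, 0.072, 0.314], [0.542, 0.075, 0.321], [0.545, 0.081, 0.321]]
265 [[0.531, 0.037, 0.324], [0.532, 0.042, 0.325], [0.539, 0.041, 0.312], [0.548, 0.071, 0.314], [0.543, 0.075, 0.325], [0.545, 0.08, 0.325]]
270 [[0.531, 0.038, 0.329], [0.532, 0.043, 0.33], [0.542, 0.04, 0.312], [0.55, 0.071, 0.314], [0.543, 0.074, 0.329], [0.544, 0.079, 0.33]]
```

```bash
python3 - <<'E'
from h import *
for n in ['scene','side']:
    c,p,d=take(n,n+'2'); W=cloud(c,d)
    tcp=state()['position']
    m=(np.hypot(W[...,0]-tcp[0],W[...,1]-tcp[1])<.08)&(W[...,2]>.2)&(W[...,2]<.45)
    X=W[m]; print(n,len(X),np.round(np.percentile(X[:,2],[0,.5,2,10,50]),3)); 
    ys,xs=np.where(m); print(xs.min(),xs.max(),ys.min(),ys.max())
    x0,y0=int(xs.mean())-70,int(ys.mean())-60; x0=max(x0,0);y0=max(y0,0)
    im=cv2.resize(p[y0:y0+130,x0:x0+140,::-1],None,fx=2.8,fy=2.8,interpolation=cv2.INTER_CUBIC); cv2.imwrite(f'pics/crop_{n}.png',im)
a=cv2.imread('pics/crop_scene.png');b=cv2.imread('pics/crop_side.png'); h=min(a.shape[0],b.shape[0]); cv2.imwrite('pics/crops.png',np.hstack([a[:h],b[:h]]))
E
```

```text
scene 1760 [0.289 0.293 0.298 0.319 0.39 ]
321 380 89 151
side 1444 [0.291 0.295 0.301 0.369 0.402]
270 317 77 148
```

View pics/crops.png

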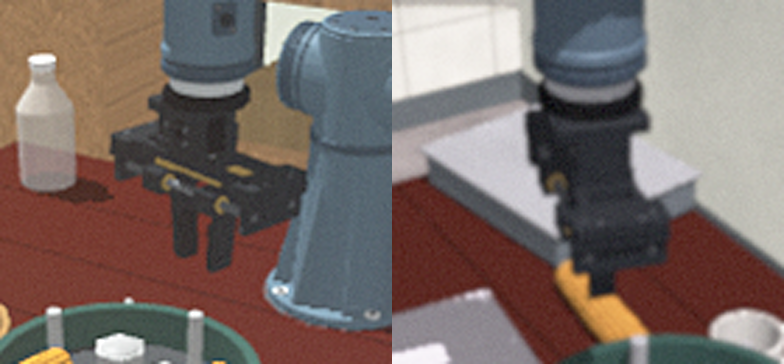

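The pictures settle it. The fingertips sit at z≈0.292 while the reported TCP z is 0.2526, so the real tips are about 40 mm behind the reported TCP. Sideways they agree. I'll allow for this offset and go deeper.

```bash
python3 -m handwheel '[{"dx":0,"dy":0,"dz":4,"ax":0,"ay":0,"az":0,"grip":5.8},{"dx":0,"dy":0,"dz":7,"ax":0,"ay":0,"az":0,"grip":5.8},{"dx":0,"dy":0,"dz":10,"ax":0,"ay":0,"az":0,"grip":5.8},{"dx":0,"dy":0,"dz":13,"ax":0,"ay":0,"az":0,"grip":5.8},{"dx":0,"dy":0,"dz":14.9,"ax":0,"ay":0,"az":0,"grip":5.8},{"dx":0,"dy":0,"dz":14.9,"ax":0,"ay":0,"az":0,"grip":5.8}]'
python3 -m handwheel '[{"dx":0,"dy":0,"dz":0,"ax":0,"ay":0,"az":0,"grip":3},{"dx":0,"dy":0,"dz":0,"ax":0,"ay":0,"az":0,"grip":3},{"dx":0,"dy":0,"dz":0,"ax":0,"ay":0,"az":0,"grip":3},{"dx":0,"dy":0,"dz":0,"ax":0,"ay":0,"az":0,"grip":3},{"dx":0,"dy":0,"dz":0,"ax":0,"ay":0,"az":0,"grip":3}]'
python3 go.py .49 -.35 .221 72
python3 - <<'E'
from h import *
c,p,d=take('scene','scene3'); c,p,d=take('side','side3')
E
```

```text
time_s: 4.88
position: [0.5442, 0.0552, 0.1013]
tcp_rot: [0.156, 0.988, -0.0, -0.002]
ft_force: [0.4, 0.4, -0.8]
finger_gap: 0.0582
time_s: 5.5
position: [0.546, 0.055, 0.1039]
tcp_rot: [0.156, 0.988, 0.0, 0.0]
ft_force: [-0.2, 0.6, -0.3]
finger_gap: 0.0398
now [0.546  0.055  0.1039] yaw 72.0 gap 0.0398 j [-0.12  0.23  1.76 -0.    1.15 -1.37] F [-0.2  0.6 -0.3] t 5.5
-> d [ -7.18 -40.25 -11.71] a [0. 0. 0.]
```

```bash
python3 -m handwheel '[{"dx":0,"dy":0,"dz":-3,"ax":0,"ay":0,"az":0,"grip":3},{"dx":0,"dy":0,"dz":-7,"ax":0,"ay":0,"az":0,"grip":3},{"dx":0,"dy":0,"dz":-11,"ax":0,"ay":0,"az":0,"grip":3},{"dx":0,"dy":0,"dz":-11,"ax":0,"ay":0,"az":0,"grip":3},{"dx":-1,"dy":-5,"dz":-11,"ax":0,"ay":0,"az":0,"grip":3},{"dx":-2.2,"dy":-10,"dz":-11,"ax":0,"ay":0,"az":0,"grip":3},{"dx":-3.4,"dy":-15,"dz":-11,"ax":0,"ay":0,"az":0,"grip":3},{"dx":-4.4,"dy":-20,"dz":-11,"ax":0,"ay":0,"az":0,"grip":3},{"dx":-5.6,"dy":-25,"dz":-11,"ax":0,"ay":0,"az":0,"grip":3},{"dx":-6.7,"dy":-30,"dz":-11,"ax":0,"ay":0,"az":0,"grip":3},{"dx":-7.8,"dy":-35,"dz":-11,"ax":0,"ay":0,"az":0,"grip":3},{"dx":-8.7,"dy":-38.8,"dz":-11,"ax":0,"ay":0,"az":0,"grip":3},{"dx":-8.7,"dy":-38.8,"dz":-11,"ax":0,"ay":0,"az":0,"grip":3}]'
python3 go.py .5086 -.3407 -.009 72
python3 - <<'E'
from h import *
for n in ['scene','side']:
    c,p,d=take(n,n+'4');W=cloud(c,d);Z=W[...,2]
    m=(Z>.064)&(Z<.073)&(np.hypot(W[...,0]-.5,W[...,1]+.377)<.16); print('basket',m.sum(),circ(W[m]))
E
```

```text
time_s: 7.22
position: [0.5076, -0.343, 0.2117]
tcp_rot: [0.158, 0.987, 0.001, -0.001]
ft_force: [0.9, 1.1, -1.1]
finger_gap: 0.0399
now [ 0.5076 -0.343   0.2117] yaw 71.8 gap 0.0399 j [-0.79  0.26  1.49 -0.    1.39 -2.04] F [ 0.9  1.1 -1.1] t 7.2
-> d [-0.07  0.23 22.07] a [ 0.001 -0.002 -0.003]
basket 392 [ 0.50029218 -0.37674572  0.11637323]
basket 1545 [ 0.49345097 -0.38092953  0.11543   ]
```

```bash
python3 -m handwheel '[{"dx":0,"dy":0,"dz":5,"ax":0,"ay":0,"az":0,"grip":3},{"dx":0,"dy":0,"dz":10,"ax":0,"ay":0,"az":0,"grip":3},{"dx":0,"dy":0,"dz":15,"ax":0,"ay":0,"az":0,"grip":3},{"dx":0,"dy":0,"dz":19,"ax":0,"ay":0,"az":0,"grip":3},{"dx":0,"dy":0,"dz":21,"ax":0,"ay":0,"az":0,"grip":3},{"dx":0,"dy":0,"dz":21.9,"ax":0,"ay":0,"az":0,"grip":3},{"dx":0,"dy":0,"dz":21.9,"ax":0,"ay":0,"az":0,"grip":3}]'
python3 -m handwheel '[{"dx":0,"dy":0,"dz":0,"ax":0,"ay":0,"az":0,"grip":4.8},{"dx":0,"dy":0,"dz":0,"ax":0,"ay":0,"az":0,"grip":4.8},{"dx":0,"dy":0,"dz":-2,"ax":0,"ay":0,"az":0,"grip":4.8},{"dx":0,"dy":0,"dz":-7,"ax":0,"ay":0,"az":0,"grip":4.8},{"dx":0,"dy":0,"dz":-13,"ax":0,"ay":0,"az":0,"grip":4.8},{"dx":0,"dy":0,"dz":-19,"ax":0,"ay":0,"az":0,"grip":5.1},{"dx":0,"dy":0,"dz":-22,"ax":0,"ay":0,"az":0,"grip":5.1},{"dx":0,"dy":0,"dz":-22,"ax":0,"ay":0,"az":0,"grip":5.1}]'
python3 go.py .6006 -.0982 .211 74
```

```text
time_s: 8.2
position: [0.5096, -0.3409, -0.0045]
tcp_rot: [0.156, 0.988, -0.0, 0.0]
ft_force: [-0.0, -0.3, -1.6]
finger_gap: 0.0397
time_s: 9.2
position: [0.5106, -0.3424, 0.2201]
tcp_rot: [0.156, 0.988, -0.002, 0.003]
ft_force: [-0.9, -0.4, 0.5]
finger_gap: 0.051
now [ 0.5106 -0.3424  0.2201] yaw 72.0 gap 0.051 j [-0.78  0.25  1.49 -0.    1.4  -2.04] F [-0.9 -0.4  0.5] t 9.2
-> d [-1.02 26.01  0.82] a [-0.004  0.007 -0.035]
```

```bash
python3 -m handwheel '[{"dx":-0.2,"dy":5,"dz":0,"ax":0,"ay":0,"az":-0.035,"grip":5.1},{"dx":-0.5,"dy":10,"dz":0,"ax":0,"ay":0,"az":-0.035,"grip":5.1},{"dx":-0.8,"dy":16,"dz":0,"ax":0,"ay":0,"az":-0.035,"grip":5.1},{"dx":-1,"dy":22,"dz":0,"ax":0,"ay":0,"az":-0.035,"grip":5.1},{"dx":-1.2,"dy":25.9,"dz":0,"ax":0,"ay":0,"az":-0.035,"grip":5.1},{"dx":-1.2,"dy":25.9,"dz":0,"ax":0,"ay":0,"az":-0.035,"grip":5.1},{"dx":-1.2,"dy":25.9,"dz":0,"ax":0,"ay":0,"az":-0.035,"grip":5.1},{"dx":-1.2,"dy":25.9,"dz":0,"ax":0,"ay":0,"az":-0.035,"grip":5.1}]'
python3 go.py .6006 -.0982 .103 74
python3 - <<'E'
from meas import *
c,p,d=take('wrist','wrist5'); W=cloud(c,d); cobs(W,p); claws(W)
E
```

```text
time_s: 10.2
position: [0.5998, -0.0995, 0.2143]
tcp_rot: [0.14, 0.99, -0.0, -0.0]
ft_force: [0.0, -0.7, 0.1]
finger_gap: 0.0509
now [ 0.5998 -0.0995  0.2143] yaw 73.9 gap 0.0509 j [-0.36  0.24  1.51 -0.    1.39 -1.65] F [ 0.  -0.7  0.1] t 10.2
-> d [-0.05  0.15 11.13] a [-0.    -0.001 -0.001]
cob 3626 c [ 0.6055 -0.1011] size [37.6 73.4] ax 166.0 zmax 0.165
claw 40 [0.481 0.01  0.188] ang 163.9 r 0.0994
claw 391 [ 0.5451 -0.1196  0.1894] ang -107.1 r 0.1068
claw 380 [0.6056 0.0818 0.1892] ang 73.7 r 0.1034
```

```bash
python3 -m handwheel '[{"dx":0,"dy":0.1,"dz":4,"ax":0,"ay":0,"az":-0.03,"grip":5.1},{"dx":0,"dy":0.1,"dz":7,"ax":0,"ay":0,"az":-0.03,"grip":5.1},{"dx":0,"dy":0.1,"dz":9.5,"ax":0,"ay":0,"az":-0.03,"grip":5.1},{"dx":0,"dy":0.1,"dz":11.1,"ax":0,"ay":0,"az":-0.03,"grip":5.1},{"dx":0,"dy":0.1,"dz":11.1,"ax":0,"ay":0,"az":-0.03,"grip":5.1},{"dx":0,"dy":0.1,"dz":11.1,"ax":0,"ay":0,"az":-0.03,"grip":5.1}]'
python3 -m handwheel '[{"dx":0,"dy":0,"dz":0,"ax":0,"ay":0,"az":0,"grip":3},{"dx":0,"dy":0,"dz":0,"ax":0,"ay":0,"az":0,"grip":3},{"dx":0,"dy":0,"dz":0,"ax":0,"ay":0,"az":0,"grip":3},{"dx":0,"dy":0,"dz":0,"ax":0,"ay":0,"az":0,"grip":3}]'
python3 go.py .4854 -.4173 .103 74
```

```text
time_s: 11.0
position: [0.6014, -0.0979, 0.105]
tcp_rot: [0.124, 0.992, -0.0, 0.001]
ft_force: [-0.1, 0.3, 0.1]
finger_gap: 0.051
time_s: 11.5
position: [0.6014, -0.0976, 0.105]
tcp_rot: [0.124, 0.992, -0.0, 0.001]
ft_force: [-0.3, -1.1, 6.3]
finger_gap: 0.0397
now [ 0.6014 -0.0976  0.105 ] yaw 75.7 gap 0.0397 j [-0.36  0.35  1.6  -0.    1.19 -1.68] F [-0.3 -1.1  6.3] t 11.5
-> d [  3.37 -33.84   0.2 ] a [-0.     0.002  0.031]
```

```bash
python3 -m handwheel '[{"dx":0,"dy":0,"dz":-3,"ax":0,"ay":0,"az":0,"grip":3},{"dx":0,"dy":0,"dz":-7,"ax":0,"ay":0,"az":0,"grip":3},{"dx":0,"dy":0,"dz":-11,"ax":0,"ay":0,"az":0,"grip":3},{"dx":0,"dy":0,"dz":-11,"ax":0,"ay":0,"az":0,"grip":3},{"dx":0.5,"dy":-5,"dz":-11,"ax":0,"ay":0,"az":0,"grip":3},{"dx":1,"dy":-10,"dz":-11,"ax":0,"ay":0,"az":0,"grip":3},{"dx":1.5,"dy":-15,"dz":-11,"ax":0,"ay":0,"az":0,"grip":3},{"dx":2,"dy":-20,"dz":-11,"ax":0,"ay":0,"az":0,"grip":3},{"dx":2.5,"dy":-25,"dz":-11,"ax":0,"ay":0,"az":0,"grip":3},{"dx":3,"dy":-30,"dz":-11,"ax":0,"ay":0,"az":0,"grip":3},{"dx":3.4,"dy":-33.8,"dz":-11,"ax":0,"ay":0,"az":0,"grip":3},{"dx":3.4,"dy":-33.8,"dz":-11,"ax":0,"ay":0,"az":0,"grip":3},{"dx":3.4,"dy":-33.8,"dz":-11,"ax":0,"ay":0,"az":0,"grip":3}]'
python3 go.py .4854 -.4173 -.009 75.7
python3 - <<'E'
from h import *
for n in ['scene','side']:
    c,p,d=take(n,n+'5');W=cloud(c,d);Z=W[...,2]
    m=(Z>.064)&(Z<.073)&(np.hypot(W[...,0]-.5,W[...,1]+.377)<.16); print('basket',m.sum(),circ(W[m]))
E
```

```text
time_s: 13.12
position: [0.4841, -0.4154, 0.2121]
tcp_rot: [0.124, 0.992, 0.001, -0.001]
ft_force: [-0.5, 0.3, -0.7]
finger_gap: 0.0395
now [ 0.4841 -0.4154  0.2121] yaw 75.7 gap 0.0395 j [-0.9   0.31  1.42  0.    1.41 -2.22] F [-0.5  0.3 -0.7] t 13.1
-> d [-0.21 -0.2  22.11] a [ 0.002 -0.002  0.001]
basket 389 [ 0.4999033  -0.37682191  0.11675202]
basket 1138 [ 0.49321641 -0.38121195  0.11544975]
```

View pics/side5.png

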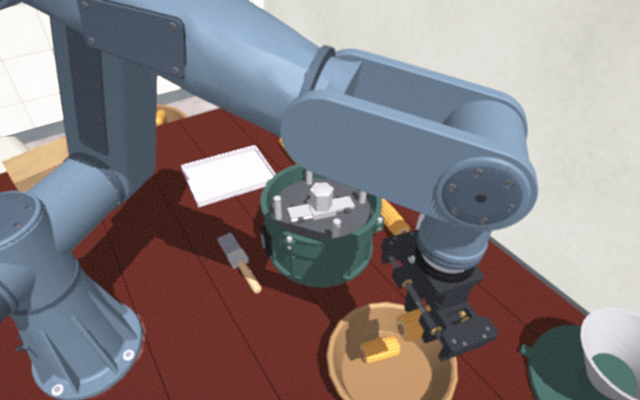

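The bowl is empty. Cob A lies in the basket at (380,348) and cob B is held at (412,322). Before lowering I'll check where cob A is in world coordinates.

```bash
python3 - <<'E'
from h import *
for t in ['scene5','side5']:
    c,p,d=load(t); W=cloud(c,d); H=cv2.cvtColor(p,cv2.COLOR_RGB2HSV)
    m=(H[...,0]>15)&(H[...,0]<35)&(H[...,1]>190)&(np.hypot(W[...,0]-.497,W[...,1]+.379)<.1)&(W[...,2]>.02)&(W[...,2]<.06)
    X=W[m]; print(len(X), X.mean(0), X.min(0),X.max(0))
E
```

```text
<stdin>:5: RuntimeWarning: Mean of empty slice.
  ret = um.true_divide(
Traceback (most recent call last):
ValueError: zero-size array to reduction operation minimum which has no identity
```

```bash
python3 - <<'E'
from h import *
c,p,d=load('side5'); W=cloud(c,d)
for u,v in [(380,340),(365,352),(380,350),(395,345),(360,345),(398,340)]: print(u,v,np.round(W[v,u],3),p[v,u])
E
```

```text
380 340 [ 0.513 -0.331  0.042] [156 111  58]
365 352 [ 0.472 -0.334  0.042] [150 112  66]
380 350 [ 0.498 -0.349  0.045] [160 115  57]
395 345 [ 0.531 -0.356  0.043] [253 221 115]
360 345 [ 0.486 -0.305  0.008] [125  95  60]
398 340 [ 0.561 -0.34   0.007] [211 159 108]
```

```bash
python3 -m handwheel '[{"dx":0,"dy":0,"dz":5,"ax":0,"ay":0,"az":0,"grip":3},{"dx":0,"dy":0,"dz":10,"ax":0,"ay":0,"az":0,"grip":3},{"dx":0,"dy":0,"dz":15,"ax":0,"ay":0,"az":0,"grip":3},{"dx":0,"dy":0,"dz":19,"ax":0,"ay":0,"az":0,"grip":3},{"dx":0,"dy":0,"dz":21,"ax":0,"ay":0,"az":0,"grip":3},{"dx":0,"dy":0,"dz":21.7,"ax":0,"ay":0,"az":0,"grip":3},{"dx":0,"dy":0,"dz":21.7,"ax":0,"ay":0,"az":0,"grip":3}]'
python3 -m handwheel '[{"dx":0,"dy":0,"dz":0,"ax":0,"ay":0,"az":0,"grip":4.8},{"dx":0,"dy":0,"dz":0,"ax":0,"ay":0,"az":0,"grip":4.8},{"dx":0,"dy":0,"dz":-2,"ax":0,"ay":0,"az":0,"grip":4.8},{"dx":0,"dy":0,"dz":-7,"ax":0,"ay":0,"az":0,"grip":4.8},{"dx":0,"dy":0,"dz":-13,"ax":0,"ay":0,"az":0,"grip":4.8},{"dx":0,"dy":0,"dz":-19,"ax":0,"ay":0,"az":0,"grip":5.1},{"dx":0,"dy":0,"dz":-25,"ax":0,"ay":0,"az":0,"grip":6.5},{"dx":0,"dy":0,"dz":-25,"ax":0,"ay":0,"az":0,"grip":6.5}]'
python3 - <<'E'
from h import *
# nut hex orientation from wrist2 & wrist5 picture: bounding of dome-level flat at z~.191
for t in ['wrist0','wrist2','wrist3','wrist5','side5']:
    c,p,d=load(t); W=cloud(c,d); r=np.hypot(W[...,0]-.5757,W[...,1]+.0181)
    X=W[(r<.04)&(W[...,2]>.185)&(W[...,2]<.2)][:,:2]-[.5757,-.0181]
    if len(X)<80: continue
    w={a:np.percentile(X@[np.cos(np.radians(a)),np.sin(np.radians(a))],99.5) for a in range(0,360,10)}
    v=np.array([sum((X@[np.cos(np.radians(a+k*60)),np.sin(np.radians(a+k*60))]).max() for k in range(6)) for a in range(60)])
    print(t,len(X),'flat normal (mod60)',v.argmin(),v.min()/6,v.max()/6)
im=load('wrist2')[1][80:260,230:420,::-1]; cv2.imwrite('pics/n.png',cv2.resize(im,None,fx=3.2,fy=3.2,interpolation=cv2.INTER_CUBIC))
E
python3 go.py .5757 -.0181 .24 75
```

```text
time_s: 14.1
position: [0.4852, -0.4169, -0.0022]
tcp_rot: [0.124, 0.992, -0.001, 0.001]
ft_force: [0.0, -0.2, -0.4]
finger_gap: 0.0397
time_s: 15.1
position: [0.4867, -0.4192, 0.2561]
tcp_rot: [0.124, 0.992, -0.005, 0.005]
ft_force: [0.4, 0.1, 0.6]
finger_gap: 0.0649
wrist0 3408 flat normal (mod60) 2 0.02317617030021388 0.026323921247774173
wrist2 784 flat normal (mod60) 1 0.022945451972833847 0.025718694549338793
wrist3 520 flat normal (mod60) 1 0.021246624193941747 0.023420594192204918
wrist5 3743 flat normal (mod60) 2 0.023427146076123086 0.026221934804738205
side5 269 flat normal (mod60) 2 0.023507470003766903 0.02592255596275866
now [ 0.4867 -0.4192  0.2561] yaw 75.7 gap 0.0649 j [-0.9   0.28  1.38  0.    1.47 -2.22] F [0.4 0.1 0.6] t 15.1
-> d [ 1.27 41.08  1.25] a [-0.008  0.011  0.013]
```

```bash
python3 -m handwheel '[{"dx":0,"dy":5,"dz":0,"ax":0,"ay":0,"az":0.1,"grip":6.5},{"dx":0.2,"dy":10,"dz":0,"ax":0,"ay":0,"az":0.2,"grip":6.5},{"dx":0.5,"dy":16,"dz":0,"ax":0,"ay":0,"az":0.248,"grip":6.5},{"dx":0.7,"dy":22,"dz":0,"ax":0,"ay":0,"az":0.248,"grip":6.5},{"dx":0.8,"dy":28,"dz":0,"ax":0,"ay":0,"az":0.248,"grip":6.5},{"dx":1,"dy":34,"dz":0,"ax":0,"ay":0,"az":0.248,"grip":6.5},{"dx":1.1,"dy":39,"dz":0,"ax":0,"ay":0,"az":0.248,"grip":6.5},{"dx":1.1,"dy":40.9,"dz":0,"ax":0,"ay":0,"az":0.248,"grip":6.5},{"dx":1.1,"dy":40.9,"dz":0,"ax":0,"ay":0,"az":0.248,"grip":6.5},{"dx":1.1,"dy":40.9,"dz":0,"ax":0,"ay":0,"az":0.248,"grip":6.5}]'
python3 go.py .5757 -.0181 .117 61.5
python3 - <<'E'
from meas import *
c,p,d=take('wrist','wrist6'); W=cloud(c,d); claws(W)
r=np.hypot(W[...,0]-.5757,W[...,1]+.0181)
X=W[(r<.04)&(W[...,2]>.188)&(W[...,2]<.2)]; print('nut',circ(X[(abs(X[:,2]-.191)<.002)]),X.mean(0),len(X),(X.max(0)+X.min(0))/2)
E
```

```text
time_s: 16.35
position: [0.5743, -0.0188, 0.2468]
tcp_rot: [0.246, 0.969, -0.0, -0.0]
ft_force: [0.3, 0.3, 0.7]
finger_gap: 0.065
now [ 0.5743 -0.0188  0.2468] yaw 61.5 gap 0.065 j [-0.24  0.14  1.55 -0.    1.44 -1.31] F [0.3 0.3 0.7] t 16.4
-> d [-0.09  0.14 12.98] a [-0.001 -0.    -0.001]
claw 336 [0.4745 0.0122 0.1894] ang 163.8 r 0.1062
claw 285 [0.6054 0.0826 0.1894] ang 73.9 r 0.1042
claw 248 [ 0.5446 -0.1186  0.1891] ang -107.5 r 0.106
nut [ 0.57603683 -0.01860407  0.02170924] [ 0.57449222 -0.01784208  0.19354143] 2453 [ 0.57596402 -0.01830614  0.19291887]
```

```bash
python3 -m handwheel '[{"dx":-0.1,"dy":0.1,"dz":4,"ax":0,"ay":0,"az":0,"grip":6.5},{"dx":-0.1,"dy":0.1,"dz":8,"ax":0,"ay":0,"az":0,"grip":6.5},{"dx":-0.1,"dy":0.1,"dz":11,"ax":0,"ay":0,"az":0,"grip":6.5},{"dx":-0.1,"dy":0.1,"dz":13,"ax":0,"ay":0,"az":0,"grip":6.5},{"dx":-0.1,"dy":0.1,"dz":13,"ax":0,"ay":0,"az":0,"grip":6.5},{"dx":-0.1,"dy":0.1,"dz":13,"ax":0,"ay":0,"az":0,"grip":6.5}]'
python3 -c "from bench import state;s=state();print(s['moment'],s['ft_force'])"
python3 -m handwheel '[{"dx":0,"dy":0,"dz":0,"ax":0,"ay":0,"az":0,"grip":4},{"dx":0,"dy":0,"dz":0,"ax":0,"ay":0,"az":0,"grip":4},{"dx":0,"dy":0,"dz":0,"ax":0,"ay":0,"az":0,"grip":4},{"dx":0,"dy":0,"dz":0,"ax":0,"ay":0,"az":0,"grip":4}]'
python3 -c "from bench import state;s=state();print(s['moment'],s['ft_force'])"
python3 -m handwheel '[{"dx":0,"dy":0,"dz":-0.02,"ax":0,"ay":0,"az":-0.05,"grip":4},{"dx":0,"dy":0,"dz":-0.04,"ax":0,"ay":0,"az":-0.1,"grip":4},{"dx":0,"dy":0,"dz":-0.06,"ax":0,"ay":0,"az":-0.15,"grip":4},{"dx":0,"dy":0,"dz":-0.06,"ax":0,"ay":0,"az":-0.15,"grip":4}]'
python3 -c "from bench import state;s=state();print(s['moment'],s['ft_force'])"
```

```text
time_s: 17.15
position: [0.5764, -0.0181, 0.1178]
tcp_rot: [0.247, 0.969, -0.0, 0.001]
ft_force: [0.2, 0.4, 0.9]
finger_gap: 0.0646
[ 0.05219568 -0.03704248  0.03424878] [0.20822543 0.39172036 0.89989207]
time_s: 17.65
position: [0.5764, -0.0173, 0.1178]
tcp_rot: [0.246, 0.969, -0.0, 0.001]
ft_force: [-2.0, -1.9, 5.2]
finger_gap: 0.046
[-0.195949    0.20345803  0.01822778] [-1.98756824 -1.91556797  5.19765134]
time_s: 18.15
position: [0.5765, -0.0176, 0.1177]
tcp_rot: [0.173, 0.985, -0.0, 0.001]
ft_force: [1.2, -3.7, 0.8]
finger_gap: 0.0454
[-0.50331317 -0.28407042  0.09249685] [ 1.17194758 -3.70948402  0.78168181]
```

```bash
python3 -m handwheel '[{"dx":0,"dy":0,"dz":-0.02,"ax":0,"ay":0,"az":-0.05,"grip":4},{"dx":0,"dy":0,"dz":-0.04,"ax":0,"ay":0,"az":-0.1,"grip":4},{"dx":0,"dy":0,"dz":-0.06,"ax":0,"ay":0,"az":-0.15,"grip":4},{"dx":0,"dy":0,"dz":-0.06,"ax":0,"ay":0,"az":-0.15,"grip":4}]'
python3 -c "from bench import state;s=state();print(s['moment'],s['ft_force'])"
python3 -m handwheel '[{"dx":0,"dy":0,"dz":-0.02,"ax":0,"ay":0,"az":-0.05,"grip":4},{"dx":0,"dy":0,"dz":-0.04,"ax":0,"ay":0,"az":-0.1,"grip":4},{"dx":0,"dy":0,"dz":-0.06,"ax":0,"ay":0,"az":-0.15,"grip":4},{"dx":0,"dy":0,"dz":-0.06,"ax":0,"ay":0,"az":-0.15,"grip":4}]'
python3 -c "from bench import state;s=state();print(s['moment'],s['ft_force'])"
```

```text
time_s: 18.65
position: [0.5761, -0.0172, 0.1178]
tcp_rot: [0.099, 0.995, -0.0, 0.0]
ft_force: [2.5, -3.6, -3.2]
finger_gap: 0.0454
[-0.39355882 -0.59547308  0.01036186] [ 2.52996661 -3.6385149  -3.15404115]
time_s: 19.15
position: [0.5758, -0.017, 0.1178]
tcp_rot: [0.024, 1.0, -0.0, -0.0]
ft_force: [4.3, -2.7, -7.4]
finger_gap: 0.0458
[-0.31500754 -0.7807108   0.0637116 ] [ 4.31624143 -2.73823965 -7.39164424]
```

```bash
for i in 1; do :; done
python3 -m handwheel '[{"dx":0,"dy":0,"dz":0.1,"ax":0,"ay":0,"az":0.1,"grip":4},{"dx":0,"dy":0,"dz":0.15,"ax":0,"ay":0,"az":0.2,"grip":4},{"dx":0,"dy":0,"dz":0.15,"ax":0,"ay":0,"az":0.3,"grip":4},{"dx":0,"dy":0,"dz":0.15,"ax":0,"ay":0,"az":0.3,"grip":4}]'
python3 -c "from bench import state;s=state();print(s['moment'],s['ft_force'],s['position'])"
python3 -m handwheel '[{"dx":0,"dy":0,"dz":0,"ax":0,"ay":0,"az":0.1,"grip":4},{"dx":0,"dy":0,"dz":0,"ax":0,"ay":0,"az":0.2,"grip":4},{"dx":0,"dy":0,"dz":0,"ax":0,"ay":0,"az":0.3,"grip":4},{"dx":0,"dy":0,"dz":0,"ax":0,"ay":0,"az":0.3,"grip":4}]'
python3 -c "from bench import state;s=state();print(s['moment'],s['ft_force'],s['position'])"
```

```text
time_s: 19.65
position: [0.576, -0.0167, 0.1177]
tcp_rot: [0.173, 0.985, 0.0, 0.0]
ft_force: [-0.1, -0.3, 3.0]
finger_gap: 0.0454
[-0.07535114 -0.03163065 -0.13708499] [-0.13627211 -0.3260317   3.0382711 ] [ 0.57596795 -0.01671109  0.1177439 ]
time_s: 20.15
position: [0.5761, -0.0166, 0.1177]
tcp_rot: [0.317, 0.948, 0.0, 0.0]
ft_force: [-0.6, 1.7, 6.1]
finger_gap: 0.0458
[ 0.05575588  0.09095814 -0.10534703] [-0.60624158  1.6856654   6.0759277 ] [ 0.57609393 -0.01664297  0.11774432]
```

```bash

python3 -m handwheel '[{"dx":0,"dy":0,"dz":0,"ax":0,"ay":0,"az":0.1,"grip":4},{"dx":0,"dy":0,"dz":0,"ax":0,"ay":0,"az":0.2,"grip":4},{"dx":0,"dy":0,"dz":0,"ax":0,"ay":0,"az":0.2,"grip":4}]'
python3 -c "from bench import state;s=state();print(s['moment'],s['ft_force'],s['position'])"
python3 -m handwheel '[{"dx":0,"dy":0,"dz":0,"ax":0,"ay":0,"az":0.1,"grip":4},{"dx":0,"dy":0,"dz":0,"ax":0,"ay":0,"az":0.2,"grip":4},{"dx":0,"dy":0,"dz":0,"ax":0,"ay":0,"az":0.2,"grip":4}]'
python3 -c "from bench import state;s=state();print(s['moment'],s['ft_force'],s['position'])"
```

```text
time_s: 20.52
position: [0.5762, -0.0168, 0.1177]
tcp_rot: [0.41, 0.912, 0.0, 0.0]
ft_force: [-0.8, 0.8, 5.5]
finger_gap: 0.0459
[-0.00826843 -0.04788093 -0.11913436] [-0.84943547  0.81547256  5.45634608] [ 0.5761881  -0.01679776  0.11771464]
time_s: 20.9
position: [0.5761, -0.0169, 0.1178]
tcp_rot: [0.499, 0.867, 0.0, 0.0]
ft_force: [0.3, -0.8, 5.7]
finger_gap: 0.0458
[-0.11044291  0.04911361 -0.07927494] [ 0.3365341  -0.80464318  5.70688   ] [ 0.57614421 -0.01694295  0.11776351]
```

```bash
cat > chk.py <<'E'
from meas import *
import sys
t=sys.argv[1]
for n in ['side','scene']:
    c,p,d=take(n,n+t); W=cloud(c,d); claws(W)
    r=np.hypot(W[...,0]-.5757,W[...,1]+.0181); H=p.astype(int)
    m=(r<.035)&(W[...,2]>.15)&(W[...,2]<.24)&(H.min(-1)>110); X=W[m]; print(n,'nut z',len(X),np.round(np.percentile(X[:,2],[5,25,50,75,90,97]),4) if len(X) else '')
    m=(r<.035)&(W[...,2]>.15)&(W[...,2]<.21); ys,xs=np.where(m); y0,x0=int(ys.mean())-45,int(xs.mean())-60
    cv2.imwrite(f'pics/c_{n}.png',cv2.resize(p[y0:y0+90,x0:x0+120,::-1],None,fx=3.3,fy=3.3,interpolation=cv2.INTER_CUBIC))
cv2.imwrite(f'pics/c{t}.png',np.hstack([cv2.imread('pics/c_side.png'),cv2.imread('pics/c_scene.png')]))
E
python3 chk.py 7; python3 - <<'E'
from meas import *
for t in ['side5','scene5','side0','scene0']:
    c,p,d=load(t); W=cloud(c,d)
    r=np.hypot(W[...,0]-.5757,W[...,1]+.0181); m=(r<.035)&(W[...,2]>.15)&(W[...,2]<.24)&(p.astype(int).min(-1)>110); X=W[m]; print(t,len(X),np.round(np.percentile(X[:,2],[5,25,50,75,90,97]),4))
E
```

```text
claw 21 [0.5914 0.0842 0.1903] ang 81.7 r 0.1028
claw 30 [ 0.6799 -0.0375  0.19  ] ang -10.9 r 0.1053
claw 33 [ 0.4719 -0.0039  0.1898] ang 172.6 r 0.1055
claw 37 [ 0.5589 -0.125   0.1903] ang -99.3 r 0.1089
side nut z 193 [0.1526 0.1625 0.1769 0.1897 0.2363 0.2387]
claw 16 [ 0.4745 -0.0008  0.1886] ang 170.7 r 0.1034
claw 21 [0.5961 0.0876 0.1889] ang 79.5 r 0.1069
claw 20 [ 0.6833 -0.0342  0.1893] ang -8.9 r 0.1081
scene nut z 83 [0.152  0.1568 0.1628 0.1688 0.174  0.1793]
side5 514 [0.1532 0.1688 0.1869 0.1943 0.1967 0.1979]
scene5 317 [0.1529 0.1657 0.182  0.1922 0.1954 0.1965]
side0 493 [0.1535 0.1694 0.1888 0.1945 0.1968 0.1977]
scene0 311 [0.1542 0.1672 0.1828 0.1926 0.1956 0.1964]
```

View pics/c7.png

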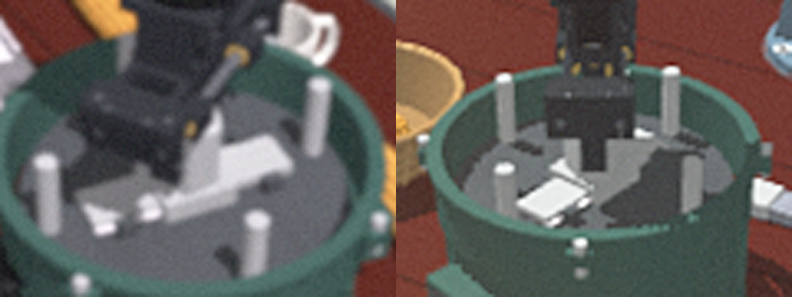

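The rotor has been dragged about +7.5° (claw 163.5 → 171°), so the anticlockwise turning bound and pulled it round. Since then about 1 rad clockwise has gone round easily, so clockwise undoes it. I'll carry on clockwise and follow the rise.

```bash

python3 -m handwheel '[{"dx":0,"dy":0,"dz":-0.12,"ax":0,"ay":0,"az":0.15,"grip":4},{"dx":0,"dy":0,"dz":-0.2,"ax":0,"ay":0,"az":0.3,"grip":4},{"dx":0,"dy":0,"dz":-0.27,"ax":0,"ay":0,"az":0.45,"grip":4},{"dx":0,"dy":0,"dz":-0.33,"ax":0,"ay":0,"az":0.6,"grip":4},{"dx":0,"dy":0,"dz":-0.39,"ax":0,"ay":0,"az":0.75,"grip":4},{"dx":0,"dy":0,"dz":-0.45,"ax":0,"ay":0,"az":0.9,"grip":4},{"dx":0,"dy":0,"dz":-0.51,"ax":0,"ay":0,"az":1.05,"grip":4},{"dx":0,"dy":0,"dz":-0.57,"ax":0,"ay":0,"az":1.2,"grip":4},{"dx":0,"dy":0,"dz":-0.57,"ax":0,"ay":0,"az":1.2,"grip":4}]'
python3 -c "from bench import state;s=state();print(s['moment'],s['ft_force'],s['position'],s['qpos'])"
python3 -m handwheel '[{"dx":0,"dy":0,"dz":-0.06,"ax":0,"ay":0,"az":0.15,"grip":4},{"dx":0,"dy":0,"dz":-0.12,"ax":0,"ay":0,"az":0.3,"grip":4},{"dx":0,"dy":0,"dz":-0.18,"ax":0,"ay":0,"az":0.45,"grip":4},{"dx":0,"dy":0,"dz":-0.24,"ax":0,"ay":0,"az":0.6,"grip":4},{"dx":0,"dy":0,"dz":-0.24,"ax":0,"ay":0,"az":0.6,"grip":4}]'
python3 -c "from bench import state;s=state();print(s['moment'],s['ft_force'],s['position'],s['qpos'])"; python3 chk.py 8
```

```text
time_s: 22.12
position: [0.5754, -0.0167, 0.1224]
tcp_rot: [0.901, 0.434, -0.0, -0.0]
ft_force: [0.7, 0.7, 0.9]
finger_gap: 0.0459
[-0.02651076  0.08452823 -0.02186477] [0.67603297 0.69985594 0.9435581 ] [ 0.57539995 -0.01665786  0.1224109 ] [-2.35196435e-01  2.64164512e-01  1.67407006e+00  2.71348369e-04
  1.20455651e+00  4.36962506e-01]
time_s: 22.75
position: [0.5755, -0.017, 0.1249]
tcp_rot: [0.989, 0.149, -0.0, -0.0]
ft_force: [-0.9, -2.1, -0.2]
finger_gap: 0.0457
[-0.21323716  0.09346921 -0.03236795] [-0.90389808 -2.08163114 -0.24221616] [ 0.57547527 -0.01697751  0.12491795] [-2.35464335e-01  2.61184402e-01  1.67223308e+00 -1.64648955e-04
  1.20906490e+00  1.03535619e+00]
claw 33 [ 0.4716 -0.0044  0.1905] ang 172.9 r 0.1057
claw 39 [ 0.5586 -0.1252  0.1902] ang -99.4 r 0.1091
side nut z 358 [0.1538 0.1688 0.1887 0.2004 0.2038 0.2052]
claw 21 [0.5965 0.0873 0.1891] ang 79.2 r 0.1067
claw 19 [ 0.683  -0.0341  0.1896] ang -8.9 r 0.1078
scene nut z 350 [0.1543 0.1682 0.1859 0.1987 0.2022 0.2034]
```

Clockwise is confirmed: the nut has risen about 7 mm and the rotor has stayed still. I'll keep turning, then lift.

```bash

python3 -m handwheel '[{"dx":0,"dy":0,"dz":-0.06,"ax":0,"ay":0,"az":0.15,"grip":4},{"dx":0,"dy":0,"dz":-0.12,"ax":0,"ay":0,"az":0.3,"grip":4},{"dx":0,"dy":0,"dz":-0.18,"ax":0,"ay":0,"az":0.45,"grip":4},{"dx":0,"dy":0,"dz":-0.24,"ax":0,"ay":0,"az":0.6,"grip":4},{"dx":0,"dy":0,"dz":-0.3,"ax":0,"ay":0,"az":0.75,"grip":4},{"dx":0,"dy":0,"dz":-0.36,"ax":0,"ay":0,"az":0.9,"grip":4},{"dx":0,"dy":0,"dz":-0.42,"ax":0,"ay":0,"az":1.05,"grip":4},{"dx":0,"dy":0,"dz":-0.48,"ax":0,"ay":0,"az":1.2,"grip":4},{"dx":0,"dy":0,"dz":-0.54,"ax":0,"ay":0,"az":1.35,"grip":4},{"dx":0,"dy":0,"dz":-0.54,"ax":0,"ay":0,"az":1.35,"grip":4}]'
python3 -c "from bench import state;s=state();print(s['moment'],s['ft_force'],s['position'],s['qpos'])"
python3 -m handwheel '[{"dx":0,"dy":0,"dz":-0.2,"ax":0,"ay":0,"az":0.05,"grip":4},{"dx":0,"dy":0,"dz":-0.4,"ax":0,"ay":0,"az":0.1,"grip":4},{"dx":0,"dy":0,"dz":-0.4,"ax":0,"ay":0,"az":0.1,"grip":4}]'
python3 -c "from bench import state;s=state();print(s['moment'],s['ft_force'],s['position'],s['qpos'])"; python3 chk.py 9
```

```text
time_s: 24.1
position: [0.5753, -0.0172, 0.13]
tcp_rot: [0.865, -0.502, -0.001, 0.0]
ft_force: [-0.3, -1.8, -2.6]
finger_gap: 0.046
[-0.29405527  0.09409156  0.00098288] [-0.30478735 -1.76525261 -2.62126857] [ 0.5753232  -0.01719798  0.13003794] [-2.35676464e-01  2.55124288e-01  1.66846592e+00 -5.61403063e-04
  1.21921041e+00  2.38612365e+00]
time_s: 24.48
position: [0.5755, -0.0171, 0.1342]
tcp_rot: [0.839, -0.544, -0.0, 0.0]
ft_force: [-0.3, -1.8, -3.3]
finger_gap: 0.0456
[-0.27217621  0.03292233  0.03562558] [-0.29880894 -1.76477964 -3.33864671] [ 0.57546959 -0.0170666   0.13424024] [-2.35548069e-01  2.50288635e-01  1.66521753e+00 -2.87501313e-04
  1.22698650e+00  2.48579983e+00]
claw 27 [ 0.6806 -0.0377  0.1904] ang -11.0 r 0.1061
claw 35 [ 0.4714 -0.0041  0.1899] ang 172.7 r 0.106
claw 36 [ 0.5588 -0.1251  0.1904] ang -99.4 r 0.1091
side nut z 241 [0.1605 0.1709 0.1877 0.2042 0.2092 0.2111]
claw 15 [ 0.4748 -0.0011  0.1886] ang 170.8 r 0.103
claw 15 [ 0.5609 -0.1213  0.1892] ang -98.5 r 0.1049
claw 21 [0.5966 0.0879 0.1893] ang 79.2 r 0.1073
claw 22 [ 0.6835 -0.0336  0.189 ] ang -8.6 r 0.1082
scene nut z 132 [0.1573 0.1629 0.1715 0.183  0.1894 0.1934]
```

```bash

python3 -m handwheel '[{"dx":0,"dy":0,"dz":-1,"ax":0,"ay":0,"az":0,"grip":4},{"dx":0,"dy":0,"dz":-2,"ax":0,"ay":0,"az":0,"grip":4},{"dx":0,"dy":0,"dz":-4,"ax":0,"ay":0,"az":0,"grip":4},{"dx":0,"dy":0,"dz":-7,"ax":0,"ay":0,"az":0,"grip":4},{"dx":0,"dy":0,"dz":-10,"ax":0,"ay":0,"az":0,"grip":4},{"dx":0,"dy":0,"dz":-10,"ax":0,"ay":0,"az":0,"grip":4}]'
python3 -c "from bench import state;s=state();print(s['moment'],s['ft_force'],s['position'])"
cat > tray.py <<'E'
from h import *
import sys
def tray(tags):
    P=[]
    for t in tags:
        c,p,d=load(t);W=cloud(c,d);Z=W[...,2]
        m=(Z>.016)&(Z<.026)&(W[...,0]>.3)&(W[...,0]<.72)&(W[...,1]>.2)&(W[...,1]<.56)
        n,l,s,_=cv2.connectedComponentsWithStats(cv2.dilate(m.astype(np.uint8),np.ones((5,5))))
        for i in range(1,n):
            X=W[(l==i)&m]
            if len(X)>60: 
                r=cv2.minAreaRect((X[:,:2]*1000).astype(np.float32)); print(t,len(X),np.round(r[0],1),np.round(r[1],1),round(r[2],1),np.round(cv2.boxPoints(r)).tolist())
tray(sys.argv[1:])
E
python3 tray.py side9 scene9 side0 scene0
```

```text
time_s: 25.32
position: [0.5776, -0.0169, 0.2381]
tcp_rot: [0.838, -0.546, 0.003, -0.001]
ft_force: [-1.0, 0.5, -3.4]
finger_gap: 0.0455
[ 0.14118542  0.04672118 -0.00600876] [-1.04094132  0.45766305 -3.39673524] [ 0.57757145 -0.0169482   0.23814218]
side9 496 [495.1 371.2] [199.1 252.9] 83.5 [[358.0, 287.0], [609.0, 258.0], [632.0, 456.0], [381.0, 484.0]]
scene9 571 [495.7 370.1] [192.  255.1] 84.3 [[359.0, 287.0], [613.0, 262.0], [632.0, 453.0], [378.0, 478.0]]
side0 491 [494.9 371.6] [197.9 252.5] 84.0 [[359.0, 286.0], [610.0, 260.0], [631.0, 457.0], [380.0, 483.0]]
scene0 576 [496.8 369.8] [192.6 253.7] 84.2 [[361.0, 287.0], [613.0, 261.0], [633.0, 453.0], [380.0, 478.0]]
```

```bash

python3 -m handwheel '[{"dx":-4,"dy":-1.7,"dz":0,"ax":0,"ay":0,"az":0,"grip":4},{"dx":-9,"dy":-3.9,"dz":0,"ax":0,"ay":0,"az":0,"grip":4},{"dx":-14,"dy":-6,"dz":0,"ax":0,"ay":0,"az":0,"grip":4},{"dx":-19,"dy":-8.2,"dz":0,"ax":0,"ay":0,"az":0,"grip":4},{"dx":-24,"dy":-10.3,"dz":0,"ax":0,"ay":0,"az":0,"grip":4},{"dx":-29,"dy":-12.5,"dz":0,"ax":0,"ay":0,"az":0,"grip":4},{"dx":-34,"dy":-14.7,"dz":0,"ax":0,"ay":0,"az":0,"grip":4},{"dx":-38,"dy":-16.4,"dz":0,"ax":0,"ay":0,"az":0,"grip":4},{"dx":-39.2,"dy":-16.9,"dz":0,"ax":0,"ay":0,"az":0,"grip":4},{"dx":-39.2,"dy":-16.9,"dz":0,"ax":0,"ay":0,"az":0,"grip":4},{"dx":-39.2,"dy":-16.9,"dz":0,"ax":0,"ay":0,"az":0,"grip":4}]'
python3 -c "
from h import *
for n in ['wrist','side','scene']: take(n,n+'10')"
python3 tray.py wrist10 side10 scene10; python3 go.py .572 .41 -.018 -156.2
```

```text
time_s: 26.7
position: [0.5784, 0.3946, 0.2338]
tcp_rot: [0.846, -0.534, -0.007, -0.004]
ft_force: [-0.6, -0.5, -2.0]
finger_gap: 0.0458
wrist10 274 [699.7 340.2] [184.9   4.5] 84.2 [[688.0, 248.0], [693.0, 248.0], [711.0, 432.0], [707.0, 432.0]]
wrist10 1645 [493.3 371.3] [190.5 251.7] 84.5 [[359.0, 289.0], [609.0, 264.0], [628.0, 454.0], [377.0, 478.0]]
side10 493 [494.9 370.8] [197.6 253.2] 84.0 [[359.0, 286.0], [610.0, 259.0], [631.0, 456.0], [379.0, 482.0]]
scene10 573 [496.5 369.7] [192.7 254.5] 84.2 [[360.0, 287.0], [613.0, 261.0], [633.0, 453.0], [380.0, 478.0]]
now [0.5787 0.3948 0.2345] yaw -154.5 gap 0.046 j [0.42 0.43 1.22 0.02 1.49 3.12] F [-1.  -0.4 -1.7] t 26.9
-> d [-1.27 -0.03 25.28] a [-0.001  0.015  0.029]
```

```bash

python3 -m handwheel '[{"dx":0,"dy":0,"dz":0,"ax":0,"ay":0,"az":-0.15,"grip":4},{"dx":0,"dy":0,"dz":0,"ax":0,"ay":0,"az":-0.3,"grip":4},{"dx":0,"dy":0,"dz":0,"ax":0,"ay":0,"az":-0.45,"grip":4},{"dx":0,"dy":0,"dz":0,"ax":0,"ay":0,"az":-0.6,"grip":4},{"dx":0,"dy":0,"dz":0,"ax":0,"ay":0,"az":-0.75,"grip":4},{"dx":0,"dy":0,"dz":0,"ax":0,"ay":0,"az":-0.9,"grip":4},{"dx":0,"dy":0,"dz":0,"ax":0,"ay":0,"az":-1.05,"grip":4},{"dx":0,"dy":0,"dz":0,"ax":0,"ay":0,"az":-1.2,"grip":4},{"dx":0,"dy":0,"dz":0,"ax":0,"ay":0,"az":-1.35,"grip":4},{"dx":0,"dy":0,"dz":0,"ax":0,"ay":0,"az":-1.5,"grip":4},{"dx":0,"dy":0,"dz":0,"ax":0,"ay":0,"az":-1.65,"grip":4},{"dx":0,"dy":0,"dz":0,"ax":0,"ay":0,"az":-1.8,"grip":4},{"dx":0,"dy":0,"dz":0,"ax":0,"ay":0,"az":-1.95,"grip":4},{"dx":0,"dy":0,"dz":0,"ax":0,"ay":0,"az":-2.1,"grip":4},{"dx":0,"dy":0,"dz":0,"ax":0,"ay":0,"az":-2.1,"grip":4},{"dx":0,"dy":0,"dz":0,"ax":0,"ay":0,"az":-2.1,"grip":4}]'
python3 go.py .57 .411 -.018 -34
```

```text
time_s: 28.85
position: [0.5785, 0.3956, 0.2345]
tcp_rot: [0.884, 0.467, 0.001, -0.008]
ft_force: [0.6, 0.5, -2.7]
finger_gap: 0.0459
now [0.5785 0.3956 0.2345] yaw -34.3 gap 0.0459 j [0.42 0.43 1.22 0.02 1.49 1.02] F [ 0.6  0.5 -2.7] t 28.9
-> d [ 0.58 -1.25 25.28] a [-0.013 -0.009 -0.005]
```

```bash

python3 -m handwheel '[{"dx":0.6,"dy":-1.2,"dz":5,"ax":-0.013,"ay":-0.009,"az":0,"grip":4},{"dx":0.6,"dy":-1.2,"dz":10,"ax":-0.013,"ay":-0.009,"az":0,"grip":4},{"dx":0.6,"dy":-1.2,"dz":15,"ax":-0.013,"ay":-0.009,"az":0,"grip":4},{"dx":0.6,"dy":-1.2,"dz":20,"ax":-0.013,"ay":-0.009,"az":0,"grip":4},{"dx":0.6,"dy":-1.2,"dz":23,"ax":-0.013,"ay":-0.009,"az":0,"grip":4},{"dx":0.6,"dy":-1.2,"dz":24.2,"ax":-0.013,"ay":-0.009,"az":0,"grip":4},{"dx":0.6,"dy":-1.2,"dz":24.2,"ax":-0.013,"ay":-0.009,"az":0,"grip":4},{"dx":0.6,"dy":-1.2,"dz":24.2,"ax":-0.013,"ay":-0.009,"az":0,"grip":4}]'
python3 go.py .57 .411 -.018 -34
python3 -m handwheel '[{"dx":0,"dy":0,"dz":0.3,"ax":0,"ay":0,"az":0,"grip":4},{"dx":0,"dy":0,"dz":0.6,"ax":0,"ay":0,"az":0,"grip":4},{"dx":0,"dy":0,"dz":0.6,"ax":0,"ay":0,"az":0,"grip":4}]'
python3 go.py .57 .411 -.018 -34
```

```text
time_s: 29.85
position: [0.5719, 0.4119, -0.0052]
tcp_rot: [0.883, 0.468, 0.001, 0.0]
ft_force: [-0.5, -0.2, -2.9]
finger_gap: 0.0459
now [ 0.5719  0.4119 -0.0052] yaw -34.1 gap 0.0459 j [ 0.46  0.68  1.37 -0.    1.09  1.05] F [-0.5 -0.2 -2.9] t 29.9
-> d [-0.18 -0.11  1.28] a [ 0.002 -0.003 -0.002]
time_s: 30.22
position: [0.5701, 0.411, -0.0136]
tcp_rot: [0.883, 0.469, -0.0, 0.0]
ft_force: [0.2, -0.3, -2.6]
finger_gap: 0.0456
now [ 0.5701  0.411  -0.0136] yaw -34.1 gap 0.0456 j [ 0.46  0.69  1.37 -0.    1.09  1.05] F [ 0.2 -0.3 -2.6] t 30.2
-> d [-0.01 -0.    0.44] a [-0.     0.001 -0.002]
```

Now down to contact in small steps, then release.

```bash

python3 -m handwheel '[{"dx":0,"dy":0,"dz":0.3,"ax":0,"ay":0,"az":0,"grip":4},{"dx":0,"dy":0,"dz":0.5,"ax":0,"ay":0,"az":0,"grip":4},{"dx":0,"dy":0,"dz":0.5,"ax":0,"ay":0,"az":0,"grip":4}]'
python3 -m handwheel '[{"dx":0,"dy":0,"dz":0.1,"ax":0,"ay":0,"az":0,"grip":4},{"dx":0,"dy":0,"dz":0.2,"ax":0,"ay":0,"az":0,"grip":4},{"dx":0,"dy":0,"dz":0.2,"ax":0,"ay":0,"az":0,"grip":4}]'
```

```text
time_s: 30.6
position: [0.57, 0.411, -0.0189]
tcp_rot: [0.883, 0.469, -0.001, 0.0]
ft_force: [0.0, -0.3, -2.4]
finger_gap: 0.0458
time_s: 30.98
position: [0.5704, 0.4112, -0.0192]
tcp_rot: [0.883, 0.469, -0.0, 0.0]
ft_force: [-4.1, -2.0, 5.4]
finger_gap: 0.0457
```

```bash

python3 -m handwheel '[{"dx":0,"dy":0,"dz":-0.1,"ax":0,"ay":0,"az":0,"grip":6},{"dx":0,"dy":0,"dz":-0.1,"ax":0,"ay":0,"az":0,"grip":6},{"dx":0,"dy":0,"dz":-0.1,"ax":0,"ay":0,"az":0,"grip":6},{"dx":0,"dy":0,"dz":-4,"ax":0,"ay":0,"az":0,"grip":6},{"dx":0,"dy":0,"dz":-10,"ax":0,"ay":0,"az":0,"grip":6},{"dx":0,"dy":0,"dz":-16,"ax":0,"ay":0,"az":0,"grip":6},{"dx":0,"dy":0,"dz":-22,"ax":0,"ay":0,"az":0,"grip":6},{"dx":0,"dy":0,"dz":-27,"ax":0,"ay":0,"az":0,"grip":7},{"dx":0,"dy":0,"dz":-27,"ax":0,"ay":0,"az":0,"grip":7}]'
python3 -m handwheel '[{"dx":-5,"dy":3.5,"dz":0,"ax":0,"ay":0,"az":0.15,"grip":7},{"dx":-10,"dy":7,"dz":0,"ax":0,"ay":0,"az":0.3,"grip":7},{"dx":-15,"dy":10.5,"dz":0,"ax":0,"ay":0,"az":0.45,"grip":7},{"dx":-20,"dy":14,"dz":0,"ax":0,"ay":0,"az":0.6,"grip":7},{"dx":-25,"dy":17.4,"dz":0,"ax":0,"ay":0,"az":0.75,"grip":7},{"dx":-30,"dy":20.9,"dz":0,"ax":0,"ay":0,"az":0.9,"grip":7},{"dx":-34,"dy":23.6,"dz":0,"ax":0,"ay":0,"az":1.05,"grip":7},{"dx":-35.2,"dy":24.5,"dz":0,"ax":0,"ay":0,"az":1.134,"grip":7},{"dx":-35.2,"dy":24.5,"dz":0,"ax":0,"ay":0,"az":1.134,"grip":7},{"dx":-35.2,"dy":24.5,"dz":0,"ax":0,"ay":0,"az":1.134,"grip":7},{"dx":-35.2,"dy":24.5,"dz":0,"ax":0,"ay":0,"az":1.134,"grip":7}]'
python3 - <<'E'
from meas import *
for n in ['wrist','side','scene']:
    c,p,d=take(n,n+'11'); W=cloud(c,d); print(n); claws(W)
    r=np.hypot(W[...,0]-.5757,W[...,1]+.0181)
    X=W[(r<.085)&(r>.045)&(abs(W[...,2]-.135)<.003)][:,:2]
    u=np.linalg.svd(X-X.mean(0),full_matrices=False)[2][0]; print('bar',len(X),X.mean(0),np.degrees(np.arctan2(u[1],u[0]))%180)
    X=W[(r<.05)&(abs(W[...,2]-.141)<.002)][:,:2]
    if len(X)>60: print('hub',len(X),cv2.minAreaRect((X*1000).astype(np.float32)))
    X=W[(r<.03)&(W[...,2]>.176)&(W[...,2]<.186)]; print('spindle',len(X), X.mean(0) if len(X) else '')
E
python3 go.py .5757 -.0181 .092 -99
```

```text
time_s: 32.1
position: [0.573, 0.4126, 0.2563]
tcp_rot: [0.883, 0.469, 0.005, 0.0]
ft_force: [0.6, -0.3, 0.9]
finger_gap: 0.07
time_s: 33.48
position: [0.5758, -0.0164, 0.2494]
tcp_rot: [0.997, -0.078, -0.0, 0.0]
ft_force: [-0.5, 1.0, 0.8]
finger_gap: 0.0699
wrist
claw 351 [ 0.6802 -0.035   0.1894] ang -9.6 r 0.1051
claw 264 [0.5929 0.0858 0.1894] ang 81.0 r 0.1046
claw 262 [ 0.5592 -0.1219  0.1893] ang -99.4 r 0.1058
bar 2848 [ 0.58449554 -0.01903498] 170.97044956635975
hub 1801 ((575.2897338867188, -17.844409942626953), (56.15101623535156, 55.852989196777344), 80.70649719238281)
spindle 372 [ 0.57623996 -0.01802335  0.18043917]
side
claw 27 [0.5928 0.0839 0.1896] ang 80.9 r 0.1027
claw 28 [ 0.6805 -0.0377  0.1902] ang -11.0 r 0.106
claw 34 [ 0.4716 -0.0042  0.19  ] ang 172.7 r 0.1057
claw 38 [ 0.5591 -0.1248  0.1898] ang -99.2 r 0.1087
bar 390 [ 0.5729119  -0.01947231] 171.13013630644966
hub 196 ((576.6227416992188, -19.498729705810547), (58.95504379272461, 56.6032600402832), 79.74382781982422)
spindle 50 [ 0.57557417 -0.02099816  0.18092188]
scene
claw 15 [ 0.4744 -0.0006  0.189 ] ang 170.6 r 0.1035
claw 17 [ 0.5622 -0.1212  0.1891] ang -97.8 r 0.1046
claw 20 [0.596  0.0874 0.1889] ang 79.5 r 0.1067
claw 21 [ 0.6837 -0.0342  0.1894] ang -8.9 r 0.1085
bar 252 [ 0.58531627 -0.01789645] 171.59920635267824
hub 120 ((578.027587890625, -17.948034286499023), (56.87266159057617, 57.461124420166016), 83.70318603515625)
spindle 28 [ 0.57957985 -0.01651723  0.18000944]
now [ 0.5759 -0.0167  0.2497] yaw -99.0 gap 0.0698 j [-0.23  0.15  1.55 -0.    1.45  1.49] F [ 0.2 -0.1  0.5] t 33.6
-> d [ 0.    0.13 15.77] a [0. 0. 0.]
```

View pics/wrist11.png

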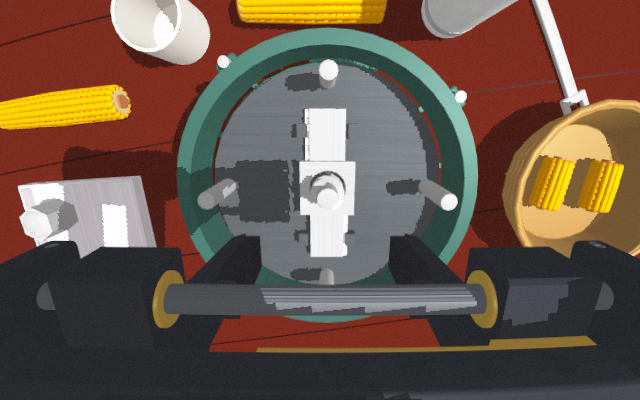

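The nut stands in the tray at (42,222), both cobs are in the basket at (550,182) and (602,186), and the cutter hub is aligned at (328,188). I'll lower onto the hub.

```bash

python3 -m handwheel '[{"dx":0,"dy":0.1,"dz":5,"ax":0,"ay":0,"az":0,"grip":7},{"dx":0,"dy":0.1,"dz":10,"ax":0,"ay":0,"az":0,"grip":7},{"dx":0,"dy":0.1,"dz":13,"ax":0,"ay":0,"az":0,"grip":7},{"dx":0,"dy":0.1,"dz":15,"ax":0,"ay":0,"az":0,"grip":7},{"dx":0,"dy":0.1,"dz":15.7,"ax":0,"ay":0,"az":0,"grip":7},{"dx":0,"dy":0.1,"dz":15.7,"ax":0,"ay":0,"az":0,"grip":7}]'
python3 -m handwheel '[{"dx":0,"dy":0,"dz":0,"ax":0,"ay":0,"az":0,"grip":5},{"dx":0,"dy":0,"dz":0,"ax":0,"ay":0,"az":0,"grip":5},{"dx":0,"dy":0,"dz":0,"ax":0,"ay":0,"az":0,"grip":5},{"dx":0,"dy":0,"dz":0,"ax":0,"ay":0,"az":0,"grip":5}]'
python3 -m handwheel '[{"dx":0,"dy":0,"dz":-0.5,"ax":0,"ay":0,"az":0,"grip":5},{"dx":0,"dy":0,"dz":-1,"ax":0,"ay":0,"az":0,"grip":5},{"dx":0,"dy":0,"dz":-1.5,"ax":0,"ay":0,"az":0,"grip":5},{"dx":0,"dy":0,"dz":-1.5,"ax":0,"ay":0,"az":0,"grip":5}]'
python3 -c "from bench import state;s=state();print(s['moment'],s['ft_force'],s['position'])"
```

```text
time_s: 34.38
position: [0.5758, -0.0184, 0.0928]
tcp_rot: [0.997, -0.079, -0.0, 0.0]
ft_force: [0.7, -0.3, 0.4]
finger_gap: 0.0701
time_s: 34.88
position: [0.5765, -0.0188, 0.0939]
tcp_rot: [0.997, -0.079, 0.001, 0.0]
ft_force: [-0.7, 0.1, 6.0]
finger_gap: 0.0559
time_s: 35.38
position: [0.5759, -0.0187, 0.1081]
tcp_rot: [0.997, -0.079, 0.0, 0.0]
ft_force: [0.7, 0.6, -3.7]
finger_gap: 0.0559
[ 0.06630963  0.09585318 -0.00035773] [ 0.68892553  0.57575991 -3.67661446] [ 0.57591931 -0.01870716  0.10806873]
```

```bash

python3 -m handwheel '[{"dx":0,"dy":0,"dz":-1,"ax":0,"ay":0,"az":0,"grip":5},{"dx":0,"dy":0,"dz":-3,"ax":0,"ay":0,"az":0,"grip":5},{"dx":0,"dy":0,"dz":-5,"ax":0,"ay":0,"az":0,"grip":5},{"dx":0,"dy":0,"dz":-8,"ax":0,"ay":0,"az":0,"grip":5},{"dx":0,"dy":0,"dz":-12,"ax":0,"ay":0,"az":0,"grip":5},{"dx":0,"dy":0,"dz":-12,"ax":0,"ay":0,"az":0,"grip":5},{"dx":0,"dy":0,"dz":-12,"ax":0,"ay":0,"az":0,"grip":5}]'
python3 - <<'E'
from meas import *
for n in ['side','scene']:
    c,p,d=take(n,n+'12'); W=cloud(c,d); claws(W)
E
python3 tray.py side12 scene12
# cutter target: tray frame (-15,-22) mm
python3 -c "
import numpy as np
a=np.radians(-5.8);c=np.array([.4955,.3705]);print(c+np.array([[np.cos(a),-np.sin(a)],[np.sin(a),np.cos(a)]])@[-.015,-.022])"
python3 go.py .478 .350 .23 -95.8
```

```text
time_s: 36.25
position: [0.575, -0.0184, 0.2265]
tcp_rot: [0.997, -0.079, -0.001, 0.0]
ft_force: [0.1, 0.2, -4.0]
finger_gap: 0.056
claw 27 [ 0.6801 -0.0374  0.1904] ang -10.9 r 0.1055
claw 35 [ 0.4716 -0.0043  0.1899] ang 172.8 r 0.1058
claw 37 [ 0.5592 -0.1252  0.1901] ang -99.1 r 0.1091
claw 15 [ 0.4753 -0.0006  0.1894] ang 170.5 r 0.1026
claw 21 [0.5958 0.0876 0.1886] ang 79.6 r 0.1069
claw 20 [ 0.6835 -0.0342  0.1896] ang -8.9 r 0.1083
side12 500 [494.9 370.2] [196.6 252.7] 84.0 [[359.0, 286.0], [610.0, 259.0], [631.0, 455.0], [380.0, 481.0]]
scene12 639 [496.1 370.2] [192.7 256.7] 84.5 [[359.0, 286.0], [615.0, 262.0], [633.0, 454.0], [378.0, 478.0]]
[0.47835355 0.35012847]
now [ 0.5744 -0.0183  0.2254] yaw -99.1 gap 0.0551 j [-0.24  0.16  1.58 -0.    1.41  1.49] F [-0.5  0.2 -4.4] t 36.4
-> d [-15.34 -34.85  -0.4 ] a [-0.     0.004 -0.057]
```

```bash

python3 -m handwheel '[{"dx":-2,"dy":-4.5,"dz":0,"ax":0,"ay":0,"az":0,"grip":5},{"dx":-4,"dy":-9,"dz":0,"ax":0,"ay":0,"az":0,"grip":5},{"dx":-6,"dy":-13.7,"dz":0,"ax":0,"ay":0,"az":0,"grip":5},{"dx":-8,"dy":-18.2,"dz":0,"ax":0,"ay":0,"az":0,"grip":5},{"dx":-10,"dy":-22.8,"dz":0,"ax":0,"ay":0,"az":0,"grip":5},{"dx":-12,"dy":-27.3,"dz":0,"ax":0,"ay":0,"az":-0.057,"grip":5},{"dx":-14,"dy":-32,"dz":0,"ax":0,"ay":0,"az":-0.057,"grip":5},{"dx":-15,"dy":-34.2,"dz":0,"ax":0,"ay":0,"az":-0.057,"grip":5},{"dx":-15.3,"dy":-34.8,"dz":0,"ax":0,"ay":0,"az":-0.057,"grip":5},{"dx":-15.3,"dy":-34.8,"dz":0,"ax":0,"ay":0,"az":-0.057,"grip":5},{"dx":-15.3,"dy":-34.8,"dz":0,"ax":0,"ay":0,"az":-0.057,"grip":5}]'
python3 go.py .478 .350 -.026 -95.8
python3 - <<'E'
from h import *
for n in ['wrist','side','scene']: take(n,n+'13')
E
python3 tray.py wrist13 scene13 side13
```

```text
time_s: 37.72
position: [0.4799, 0.348, 0.2272]
tcp_rot: [0.999, -0.051, -0.0, 0.001]
ft_force: [0.6, -0.1, -4.1]
finger_gap: 0.0552
now [0.4799 0.348  0.2272] yaw -95.9 gap 0.0552 j [ 0.43  0.2   1.53 -0.    1.41  2.1 ] F [ 0.6 -0.1 -4.1] t 37.7
-> d [-0.19 -0.21 25.32] a [ 0.001  0.001 -0.002]
wrist13 1996 [515.7 362.6] [190.9 248.4] 84.5 [[383.0, 279.0], [630.0, 256.0], [648.0, 446.0], [401.0, 469.0]]
wrist13 192 [390.2 358.6] [71.3  4.8] 84.2 [[384.0, 323.0], [389.0, 323.0], [396.0, 394.0], [391.0, 394.0]]
scene13 647 [517.  361.4] [192.2 256.6] 85.0 [[381.0, 277.0], [636.0, 254.0], [653.0, 446.0], [398.0, 468.0]]
side13 67 [639.5 365.9] [159.8  10. ] 87.4 [[631.0, 286.0], [641.0, 286.0], [648.0, 446.0], [638.0, 446.0]]
side13 354 [484.1 364.6] [196.6 189.2] 85.0 [[381.0, 275.0], [570.0, 258.0], [587.0, 454.0], [398.0, 471.0]]
```

The tray was knocked about 22 mm, to (0.516, 0.362). I'll check the nut and correct the target.

```bash
python3 - <<'E'
from h import *
for t in ['side13','scene13','scene12']:
    c,p,d=load(t); W=cloud(c,d)
    m=(np.hypot(W[...,0]-.58,W[...,1]-.405)<.06)&(W[...,2]>.045)&(W[...,2]<.075); X=W[m]; print(t,len(X),X.min(0),X.max(0),X.mean(0)) if len(X) else None
E
python3 go.py .499 .3415 -.015 -95.5
```

```text
side13 145 [0.56533496 0.3762073  0.04556292] [0.61804834 0.4321058  0.06386275] [0.58870025 0.39583261 0.05588843]
scene13 271 [0.56531154 0.37858906 0.04543001] [0.62060496 0.4253165  0.06124882] [0.59846252 0.40247876 0.05453548]
scene12 260 [0.54850477 0.38650281 0.04544633] [0.59937939 0.43397077 0.06071418] [0.57814763 0.41073091 0.05485601]
now [0.48   0.3483 0.2276] yaw -95.9 gap 0.0561 j [ 0.43  0.2   1.53 -0.    1.41  2.1 ] F [ 0.2  0.3 -3.3] t 37.9
-> d [ 1.96  0.46 24.26] a [ 0.     0.    -0.007]
```

```bash

python3 -m handwheel '[{"dx":2,"dy":0.5,"dz":5,"ax":0,"ay":0,"az":0,"grip":5},{"dx":2,"dy":0.5,"dz":10,"ax":0,"ay":0,"az":0,"grip":5},{"dx":2,"dy":0.5,"dz":15,"ax":0,"ay":0,"az":0,"grip":5},{"dx":2,"dy":0.5,"dz":19,"ax":0,"ay":0,"az":0,"grip":5},{"dx":2,"dy":0.5,"dz":22,"ax":0,"ay":0,"az":0,"grip":5},{"dx":2,"dy":0.5,"dz":24,"ax":0,"ay":0,"az":0,"grip":5},{"dx":2,"dy":0.5,"dz":24,"ax":0,"ay":0,"az":0,"grip":5},{"dx":2,"dy":0.5,"dz":24.8,"ax":0,"ay":0,"az":0,"grip":5},{"dx":2,"dy":0.5,"dz":24.8,"ax":0,"ay":0,"az":0,"grip":5}]'
python3 -m handwheel '[{"dx":0,"dy":0,"dz":0.2,"ax":0,"ay":0,"az":0,"grip":5},{"dx":0,"dy":0,"dz":0.4,"ax":0,"ay":0,"az":0,"grip":5},{"dx":0,"dy":0,"dz":0.4,"ax":0,"ay":0,"az":0,"grip":5}]'
python3 -m handwheel '[{"dx":0,"dy":0,"dz":0.1,"ax":0,"ay":0,"az":0,"grip":5},{"dx":0,"dy":0,"dz":0.2,"ax":0,"ay":0,"az":0,"grip":5},{"dx":0,"dy":0,"dz":0.2,"ax":0,"ay":0,"az":0,"grip":5}]'
```

```text
time_s: 39.0
position: [0.4993, 0.3423, -0.0198]
tcp_rot: [0.999, -0.051, 0.0, -0.0]
ft_force: [-0.4, 0.9, -4.3]
finger_gap: 0.0555
time_s: 39.38
position: [0.4988, 0.3421, -0.0244]
tcp_rot: [0.999, -0.051, -0.0, 0.0]
ft_force: [0.6, 0.3, -3.4]
finger_gap: 0.0555
time_s: 39.75
position: [0.4987, 0.342, -0.0265]
tcp_rot: [0.999, -0.051, -0.0, 0.0]
ft_force: [-0.1, -0.3, -3.6]
finger_gap: 0.0557
```

```bash

python3 -m handwheel '[{"dx":0,"dy":0,"dz":0.1,"ax":0,"ay":0,"az":0,"grip":5},{"dx":0,"dy":0,"dz":0.1,"ax":0,"ay":0,"az":0,"grip":5}]'
python3 -m handwheel '[{"dx":0,"dy":0,"dz":0.1,"ax":0,"ay":0,"az":0,"grip":5},{"dx":0,"dy":0,"dz":0.1,"ax":0,"ay":0,"az":0,"grip":5}]'
```

```text
time_s: 40.0
position: [0.4989, 0.3421, -0.0271]
tcp_rot: [0.999, -0.051, -0.0, 0.0]
ft_force: [-1.5, -0.8, 0.7]
finger_gap: 0.0558
time_s: 40.25
position: [0.499, 0.3421, -0.0271]
tcp_rot: [0.999, -0.051, -0.0, 0.0]
ft_force: [-4.4, -3.0, 9.0]
finger_gap: 0.0551
```

```bash

python3 -m handwheel '[{"dx":0,"dy":0,"dz":-0.1,"ax":0,"ay":0,"az":0,"grip":6.8},{"dx":0,"dy":0,"dz":-0.1,"ax":0,"ay":0,"az":0,"grip":6.8},{"dx":0,"dy":0,"dz":-0.1,"ax":0,"ay":0,"az":0,"grip":6.8},{"dx":0,"dy":0,"dz":-3,"ax":0,"ay":0,"az":0,"grip":6.8},{"dx":0,"dy":0,"dz":-9,"ax":0,"ay":0,"az":0,"grip":6.8},{"dx":0,"dy":0,"dz":-15,"ax":0,"ay":0,"az":0,"grip":6.8},{"dx":0,"dy":0,"dz":-21,"ax":0,"ay":0,"az":0,"grip":6.8},{"dx":0,"dy":0,"dz":-27,"ax":0,"ay":0,"az":0,"grip":4.5},{"dx":0,"dy":0,"dz":-27,"ax":0,"ay":0,"az":0,"grip":4.5}]'
python3 -m handwheel '[{"dx":2.6,"dy":4,"dz":0,"ax":0,"ay":0,"az":0.06,"grip":4.5},{"dx":5.2,"dy":8.5,"dz":0,"ax":0,"ay":0,"az":0.06,"grip":4.5},{"dx":8,"dy":13,"dz":0,"ax":0,"ay":0,"az":0.06,"grip":4.5},{"dx":10.7,"dy":17.5,"dz":0,"ax":0,"ay":0,"az":0.06,"grip":4.5},{"dx":13.5,"dy":22,"dz":0,"ax":0,"ay":0,"az":0.06,"grip":4.5},{"dx":16.2,"dy":26.5,"dz":0,"ax":0,"ay":0,"az":0.06,"grip":4.5},{"dx":19,"dy":31,"dz":0,"ax":0,"ay":0,"az":0.06,"grip":4.5},{"dx":21.3,"dy":34.8,"dz":0,"ax":0,"ay":0,"az":0.06,"grip":4.5},{"dx":21.8,"dy":35.7,"dz":0,"ax":0,"ay":0,"az":0.06,"grip":4.5},{"dx":21.8,"dy":35.7,"dz":0,"ax":0,"ay":0,"az":0.06,"grip":4.5},{"dx":21.8,"dy":35.7,"dz":0,"ax":0,"ay":0,"az":0.06,"grip":4.5}]'
python3 go.py .6803 -.0352 .121 -99.3
python3 - <<'E'
from meas import *
for n in ['wrist','side','scene']:
    c,p,d=take(n,n+'14'); W=cloud(c,d); print(n); claws(W)
E
python3 tray.py side14 scene14
```

```text
time_s: 41.38
position: [0.5021, 0.3436, 0.2484]
tcp_rot: [0.999, -0.051, 0.005, -0.002]
ft_force: [0.3, -0.0, -0.5]
finger_gap: 0.0502
time_s: 42.75
position: [0.6792, -0.0334, 0.2413]
tcp_rot: [0.997, -0.08, -0.001, -0.0]
ft_force: [-0.8, 0.6, 0.9]
finger_gap: 0.0449
now [ 0.6792 -0.0334  0.2413] yaw -99.2 gap 0.0449 j [-0.22  0.39  1.27 -0.    1.49  1.51] F [-0.8  0.6  0.9] t 42.8
-> d [ 0.16  0.16 12.03] a [-0.     0.001  0.002]
wrist
claw 272 [ 0.6808 -0.035   0.1894] ang -9.5 r 0.1058
side
claw 28 [0.5924 0.0833 0.1899] ang 81.0 r 0.102
claw 30 [ 0.6801 -0.038   0.1898] ang -11.2 r 0.1056
claw 34 [ 0.4716 -0.004   0.1896] ang 172.7 r 0.1058
claw 39 [ 0.5588 -0.1246  0.1898] ang -99.4 r 0.1086
scene
claw 15 [ 0.4743 -0.0007  0.1889] ang 170.6 r 0.1035
claw 20 [0.5967 0.0876 0.1895] ang 79.1 r 0.107
claw 21 [ 0.6834 -0.034   0.1892] ang -8.8 r 0.1082
side14 347 [535.3 380.1] [160.4 216.8] 83.5 [[419.0, 313.0], [634.0, 288.0], [652.0, 448.0], [437.0, 472.0]]
side14 353 [484.8 365. ] [197.4 190.9] 84.9 [[381.0, 275.0], [571.0, 258.0], [589.0, 455.0], [398.0, 472.0]]
scene14 661 [516.4 361.2] [191.9 256.6] 84.8 [[380.0, 277.0], [636.0, 254.0], [653.0, 445.0], [397.0, 468.0]]
scene14 230 [505.5 340.8] [ 56.7 136.8] 84.7 [[435.0, 319.0], [571.0, 306.0], [576.0, 363.0], [440.0, 375.0]]
```

View pics/scene14.png

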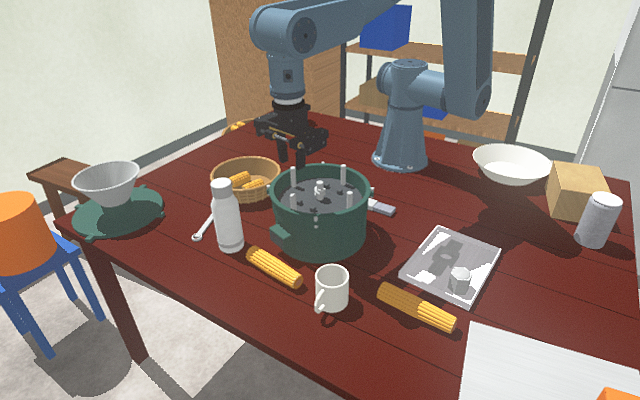

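The scene shows the cutter flat in the tray at (445,255), the nut at (460,282), both cobs in the basket and the bowl empty. I'll take hold of the far claw.

```bash

python3 -m handwheel '[{"dx":0.1,"dy":0.1,"dz":4,"ax":0,"ay":0,"az":0,"grip":4.5},{"dx":0.1,"dy":0.1,"dz":8,"ax":0,"ay":0,"az":0,"grip":4.5},{"dx":0.1,"dy":0.1,"dz":11,"ax":0,"ay":0,"az":0,"grip":4.5},{"dx":0.1,"dy":0.1,"dz":12,"ax":0,"ay":0,"az":0,"grip":4.5},{"dx":0.1,"dy":0.1,"dz":12,"ax":0,"ay":0,"az":0,"grip":4.5},{"dx":0.1,"dy":0.1,"dz":12,"ax":0,"ay":0,"az":0,"grip":4.5}]'
python3 -m handwheel '[{"dx":0,"dy":0,"dz":0,"ax":0,"ay":0,"az":0,"grip":1},{"dx":0,"dy":0,"dz":0,"ax":0,"ay":0,"az":0,"grip":1},{"dx":0,"dy":0,"dz":0,"ax":0,"ay":0,"az":0,"grip":1},{"dx":0,"dy":0,"dz":0,"ax":0,"ay":0,"az":0,"grip":1},{"dx":0,"dy":0,"dz":0,"ax":0,"ay":0,"az":0,"grip":1},{"dx":0,"dy":0,"dz":0,"ax":0,"ay":0,"az":0,"grip":1}]'
```

```text
time_s: 43.65
position: [0.6817, -0.0363, 0.1237]
tcp_rot: [0.997, -0.08, 0.001, 0.0]
ft_force: [-0.3, 0.4, 0.0]
finger_gap: 0.0449
time_s: 44.4
position: [0.6807, -0.036, 0.122]
tcp_rot: [0.997, -0.081, 0.0, 0.0]
ft_force: [-0.1, 1.8, 3.0]
finger_gap: 0.0149
```

```bash

python3 -m handwheel '[{"dx":-0.12,"dy":-1.58,"dz":0,"ax":0,"ay":0,"az":-0.15,"grip":1},{"dx":-0.47,"dy":-3.13,"dz":0,"ax":0,"ay":0,"az":-0.3,"grip":1},{"dx":-1.06,"dy":-4.61,"dz":0,"ax":0,"ay":0,"az":-0.45,"grip":1},{"dx":-1.85,"dy":-5.99,"dz":0,"ax":0,"ay":0,"az":-0.6,"grip":1},{"dx":-1.85,"dy":-5.99,"dz":0,"ax":0,"ay":0,"az":-0.6,"grip":1}]'; python3 go.py 0.57 0 .121 0
```

```text
time_s: 45.02
position: [0.6717, 0.0272, 0.122]
tcp_rot: [0.976, 0.218, -0.0, -0.0]
ft_force: [-0.5, 5.1, 4.0]
finger_gap: 0.0149
now [0.6717 0.0272 0.122 ] yaw -64.9 gap 0.0149 j [-0.14  0.46  1.41  0.    1.27  1.  ] F [-0.5  5.1  4. ] t 45.0
-> d [-10.36  -1.86   0.1 ] a [-1.000e-03 -0.000e+00 -1.132e+00]
```

```bash

python3 -m handwheel '[{"dx":-0.12,"dy":-1.58,"dz":0,"ax":0,"ay":0,"az":-0.15,"grip":1},{"dx":-0.47,"dy":-3.13,"dz":0,"ax":0,"ay":0,"az":-0.3,"grip":1},{"dx":-1.06,"dy":-4.61,"dz":0,"ax":0,"ay":0,"az":-0.45,"grip":1},{"dx":-1.85,"dy":-5.99,"dz":0,"ax":0,"ay":0,"az":-0.6,"grip":1},{"dx":-2.84,"dy":-7.23,"dz":0,"ax":0,"ay":0,"az":-0.75,"grip":1},{"dx":-4.01,"dy":-8.3,"dz":0,"ax":0,"ay":0,"az":-0.9,"grip":1},{"dx":-5.33,"dy":-9.19,"dz":0,"ax":0,"ay":0,"az":-1.05,"grip":1},{"dx":-6.76,"dy":-9.88,"dz":0,"ax":0,"ay":0,"az":-1.2,"grip":1},{"dx":-8.28,"dy":-10.34,"dz":0,"ax":0,"ay":0,"az":-1.35,"grip":1},{"dx":-8.28,"dy":-10.34,"dz":0,"ax":0,"ay":0,"az":-1.35,"grip":1}]'; python3 go.py 0.57 0 .121 0
python3 -m handwheel '[{"dx":-0.12,"dy":-1.58,"dz":0,"ax":0,"ay":0,"az":-0.15,"grip":1},{"dx":-0.47,"dy":-3.13,"dz":0,"ax":0,"ay":0,"az":-0.3,"grip":1},{"dx":-1.06,"dy":-4.61,"dz":0,"ax":0,"ay":0,"az":-0.45,"grip":1},{"dx":-1.85,"dy":-5.99,"dz":0,"ax":0,"ay":0,"az":-0.6,"grip":1},{"dx":-2.84,"dy":-7.23,"dz":0,"ax":0,"ay":0,"az":-0.75,"grip":1},{"dx":-4.01,"dy":-8.3,"dz":0,"ax":0,"ay":0,"az":-0.9,"grip":1},{"dx":-5.33,"dy":-9.19,"dz":0,"ax":0,"ay":0,"az":-1.05,"grip":1},{"dx":-6.76,"dy":-9.88,"dz":0,"ax":0,"ay":0,"az":-1.2,"grip":1},{"dx":-8.28,"dy":-10.34,"dz":0,"ax":0,"ay":0,"az":-1.35,"grip":1},{"dx":-8.28,"dy":-10.34,"dz":0,"ax":0,"ay":0,"az":-1.35,"grip":1}]'; python3 go.py 0.57 0 .121 0
```

```text
time_s: 46.28
position: [0.5518, 0.0844, 0.122]
tcp_rot: [0.627, 0.779, -0.001, -0.001]
ft_force: [-5.1, 3.2, 6.8]
finger_gap: 0.0151
now [0.5518 0.0844 0.122 ] yaw 12.3 gap 0.0151 j [-0.06  0.23  1.72  0.    1.2  -0.28] F [-5.1  3.2  6.8] t 46.3
-> d [-8.63 -0.02  0.09] a [-0.002 -0.     0.215]
time_s: 47.52
position: [0.4703, -0.0207, 0.122]
tcp_rot: [0.004, 1.0, -0.001, -0.0]
ft_force: [0.0, -3.6, 1.7]
finger_gap: 0.0146
now [ 0.4703 -0.0207  0.122 ] yaw 89.5 gap 0.0146 j [-0.3   0.04  1.94 -0.    1.17 -1.86] F [ 0.  -3.6  1.7] t 47.5
-> d [-9.95  2.16  0.09] a [-0.002  0.002  1.562]
```

```bash

python3 -m handwheel '[{"dx":0,"dy":0,"dz":0,"ax":0,"ay":0,"az":0,"grip":4.5},{"dx":0,"dy":0,"dz":0,"ax":0,"ay":0,"az":0,"grip":4.5},{"dx":0,"dy":0,"dz":0,"ax":0,"ay":0,"az":0,"grip":4.5},{"dx":0,"dy":0,"dz":0,"ax":0,"ay":0,"az":0,"grip":4.5},{"dx":0,"dy":0,"dz":-3,"ax":0,"ay":0,"az":0,"grip":4.5},{"dx":0,"dy":0,"dz":-7,"ax":0,"ay":0,"az":0,"grip":4.5},{"dx":0,"dy":0,"dz":-7,"ax":0,"ay":0,"az":0,"grip":4.5}]'
python3 -m handwheel '[{"dx":0,"dy":0,"dz":0,"ax":0,"ay":0,"az":0.16,"grip":4.5},{"dx":0,"dy":0,"dz":0,"ax":0,"ay":0,"az":0.33,"grip":4.5},{"dx":0,"dy":0,"dz":0,"ax":0,"ay":0,"az":0.5,"grip":4.5},{"dx":0,"dy":0,"dz":0,"ax":0,"ay":0,"az":0.67,"grip":4.5},{"dx":0,"dy":0,"dz":0,"ax":0,"ay":0,"az":0.84,"grip":4.5},{"dx":0,"dy":0,"dz":0,"ax":0,"ay":0,"az":1.01,"grip":4.5},{"dx":0,"dy":0,"dz":0,"ax":0,"ay":0,"az":1.18,"grip":4.5},{"dx":0,"dy":0,"dz":0,"ax":0,"ay":0,"az":1.35,"grip":4.5},{"dx":0,"dy":0,"dz":0,"ax":0,"ay":0,"az":1.52,"grip":4.5},{"dx":0,"dy":0,"dz":0,"ax":0,"ay":0,"az":1.69,"grip":4.5},{"dx":0,"dy":0,"dz":0,"ax":0,"ay":0,"az":1.86,"grip":4.5},{"dx":0,"dy":0,"dz":0,"ax":0,"ay":0,"az":2.03,"grip":4.5},{"dx":0,"dy":0,"dz":0,"ax":0,"ay":0,"az":2.2,"grip":4.5},{"dx":0,"dy":0,"dz":0,"ax":0,"ay":0,"az":2.37,"grip":4.5},{"dx":0,"dy":0,"dz":0,"ax":0,"ay":0,"az":2.54,"grip":4.5},{"dx":0,"dy":0,"dz":0,"ax":0,"ay":0,"az":2.71,"grip":4.5},{"dx":0,"dy":0,"dz":0,"ax":0,"ay":0,"az":2.88,"grip":4.5},{"dx":0,"dy":0,"dz":0,"ax":0,"ay":0,"az":3.05,"grip":4.5},{"dx":0,"dy":0,"dz":0,"ax":0,"ay":0,"az":3.1,"grip":4.5},{"dx":0,"dy":0,"dz":0,"ax":0,"ay":0,"az":3.1,"grip":4.5}]'
python3 go.py .4703 -.0207 .122 -88.6
python3 - <<'E'
from meas import *
for n in ['wrist','scene']:
    c,p,d=take(n,n+'15'); W=cloud(c,d); print(n); claws(W)
E
```

```text
time_s: 48.4
position: [0.4722, -0.0193, 0.195]
tcp_rot: [0.002, 1.0, -0.001, 0.003]
ft_force: [0.0, 0.3, -0.0]
finger_gap: 0.0449
time_s: 50.9
position: [0.4693, -0.0186, 0.1907]
tcp_rot: [1.0, 0.02, -0.001, -0.0]
ft_force: [-0.8, -0.5, -0.8]
finger_gap: 0.045
now [ 0.4693 -0.0186  0.1907] yaw -87.8 gap 0.045 j [-0.29 -0.05  1.87 -0.    1.32  1.24] F [-0.8 -0.5 -0.8] t 50.9
-> d [0.1  0.22 6.87] a [-0.     0.002  0.015]
wrist
claw 618 [0.5735 0.0865 0.1893] ang 91.7 r 0.104
claw 596 [ 0.577  -0.123   0.1893] ang -89.7 r 0.1055
claw 413 [ 0.4704 -0.0199  0.1893] ang -178.7 r 0.1062
scene
claw 18 [0.5771 0.0889 0.1893] ang 89.7 r 0.1064
claw 21 [ 0.6853 -0.0146  0.1893] ang 1.5 r 0.1088
```

```bash

python3 -m handwheel '[{"dx":0.1,"dy":0.1,"dz":3,"ax":0,"ay":0,"az":0.015,"grip":4.5},{"dx":0.1,"dy":0.1,"dz":6,"ax":0,"ay":0,"az":0.015,"grip":4.5},{"dx":0.1,"dy":0.1,"dz":6.8,"ax":0,"ay":0,"az":0.015,"grip":4.5},{"dx":0.1,"dy":0.1,"dz":6.8,"ax":0,"ay":0,"az":0.015,"grip":4.5},{"dx":0.1,"dy":0.1,"dz":6.8,"ax":0,"ay":0,"az":0.015,"grip":1},{"dx":0.1,"dy":0.1,"dz":6.8,"ax":0,"ay":0,"az":0.015,"grip":1},{"dx":0.1,"dy":0.1,"dz":6.8,"ax":0,"ay":0,"az":0.015,"grip":1},{"dx":0.1,"dy":0.1,"dz":6.8,"ax":0,"ay":0,"az":0.015,"grip":1},{"dx":0.1,"dy":0.1,"dz":6.8,"ax":0,"ay":0,"az":0.015,"grip":1},{"dx":0.1,"dy":0.1,"dz":6.8,"ax":0,"ay":0,"az":0.015,"grip":1}]'
python3 -m handwheel '[{"dx":0.12,"dy":1.58,"dz":0,"ax":0,"ay":0,"az":-0.15,"grip":1},{"dx":0.47,"dy":3.13,"dz":0,"ax":0,"ay":0,"az":-0.3,"grip":1},{"dx":1.06,"dy":4.61,"dz":0,"ax":0,"ay":0,"az":-0.45,"grip":1},{"dx":1.85,"dy":5.99,"dz":0,"ax":0,"ay":0,"az":-0.6,"grip":1},{"dx":1.85,"dy":5.99,"dz":0,"ax":0,"ay":0,"az":-0.6,"grip":1}]'; python3 go.py 0.57 0 .121 0
```

```text
time_s: 52.25
position: [0.4714, -0.0202, 0.1243]
tcp_rot: [1.0, 0.012, 0.0, 0.001]
ft_force: [-1.6, -2.3, 6.2]
finger_gap: 0.015
time_s: 52.88
position: [0.4917, -0.0808, 0.1243]
tcp_rot: [0.952, 0.306, 0.0, 0.001]
ft_force: [-0.6, -5.8, 5.0]
finger_gap: 0.0151
now [ 0.4917 -0.0808  0.1243] yaw -54.3 gap 0.0151 j [-0.4   0.09  1.87 -0.    1.18  0.55] F [-0.6 -5.8  5. ] t 52.9
-> d [11.07 -2.    0.33] a [ 0.002  0.002 -0.948]
```

```bash

python3 -m handwheel '[{"dx":0.12,"dy":1.58,"dz":0,"ax":0,"ay":0,"az":-0.15,"grip":1},{"dx":0.47,"dy":3.13,"dz":0,"ax":0,"ay":0,"az":-0.3,"grip":1},{"dx":1.06,"dy":4.61,"dz":0,"ax":0,"ay":0,"az":-0.45,"grip":1},{"dx":1.85,"dy":5.99,"dz":0,"ax":0,"ay":0,"az":-0.6,"grip":1},{"dx":2.84,"dy":7.23,"dz":0,"ax":0,"ay":0,"az":-0.75,"grip":1},{"dx":4.01,"dy":8.3,"dz":0,"ax":0,"ay":0,"az":-0.9,"grip":1},{"dx":5.33,"dy":9.19,"dz":0,"ax":0,"ay":0,"az":-1.05,"grip":1},{"dx":6.76,"dy":9.88,"dz":0,"ax":0,"ay":0,"az":-1.2,"grip":1},{"dx":8.28,"dy":10.34,"dz":0,"ax":0,"ay":0,"az":-1.35,"grip":1},{"dx":8.28,"dy":10.34,"dz":0,"ax":0,"ay":0,"az":-1.35,"grip":1}]'
python3 -m handwheel '[{"dx":0.12,"dy":1.58,"dz":0,"ax":0,"ay":0,"az":-0.15,"grip":1},{"dx":0.47,"dy":3.13,"dz":0,"ax":0,"ay":0,"az":-0.3,"grip":1},{"dx":1.06,"dy":4.61,"dz":0,"ax":0,"ay":0,"az":-0.45,"grip":1},{"dx":1.85,"dy":5.99,"dz":0,"ax":0,"ay":0,"az":-0.6,"grip":1},{"dx":2.84,"dy":7.23,"dz":0,"ax":0,"ay":0,"az":-0.75,"grip":1},{"dx":4.01,"dy":8.3,"dz":0,"ax":0,"ay":0,"az":-0.9,"grip":1},{"dx":5.33,"dy":9.19,"dz":0,"ax":0,"ay":0,"az":-1.05,"grip":1},{"dx":6.76,"dy":9.88,"dz":0,"ax":0,"ay":0,"az":-1.2,"grip":1},{"dx":8.28,"dy":10.34,"dz":0,"ax":0,"ay":0,"az":-1.35,"grip":1},{"dx":8.28,"dy":10.34,"dz":0,"ax":0,"ay":0,"az":-1.35,"grip":1}]'; python3 go.py 0.57 0 .121 0
```

```text
time_s: 54.12
position: [0.6199, -0.114, 0.1243]
tcp_rot: [0.552, 0.834, 0.0, 0.001]
ft_force: [3.2, 0.8, 4.5]
finger_gap: 0.015
time_s: 55.38
position: [0.6786, 0.0034, 0.1243]
tcp_rot: [-0.091, 0.996, 0.0, -0.003]
ft_force: [-10.7, 1.4, 12.5]
finger_gap: 0.0149
now [0.6786 0.0034 0.1243] yaw 100.4 gap 0.0149 j [-0.17  0.48  1.38 -0.    1.29 -1.92] F [-10.7   1.4  12.5] t 55.4
-> d [10.74  1.62  0.38] a [-0.003 -0.005  1.752]
```

The claw has gone from −9.4° right round to +11.8°, about 381° anticlockwise. I'll let go, rise and check.

```bash

python3 -m handwheel '[{"dx":0,"dy":0,"dz":0,"ax":0,"ay":0,"az":0,"grip":4.5},{"dx":0,"dy":0,"dz":0,"ax":0,"ay":0,"az":0,"grip":4.5},{"dx":0,"dy":0,"dz":0,"ax":0,"ay":0,"az":0,"grip":4.5},{"dx":0,"dy":0,"dz":0,"ax":0,"ay":0,"az":0,"grip":4.5},{"dx":0,"dy":0,"dz":-3,"ax":0,"ay":0,"az":0,"grip":4.5},{"dx":0,"dy":0,"dz":-8,"ax":0,"ay":0,"az":0,"grip":4.5},{"dx":0,"dy":0,"dz":-14,"ax":0,"ay":0,"az":0,"grip":4.5},{"dx":0,"dy":0,"dz":-20,"ax":0,"ay":0,"az":0,"grip":4.5},{"dx":0,"dy":0,"dz":-20,"ax":0,"ay":0,"az":0,"grip":4.5},{"dx":0,"dy":0,"dz":-20,"ax":0,"ay":0,"az":0,"grip":4.5}]'
python3 - <<'E'
from meas import *
ims=[]
for n in ['scene','side']:
    c,p,d=take(n,n+'16'); W=cloud(c,d); claws(W); print(n); ims.append(p[:,:,::-1])
    m=(W[...,2]>.064)&(W[...,2]<.073)&(np.hypot(W[...,0]-.5,W[...,1]+.377)<.16); print('basket',m.sum(),circ(W[m]))
    m=(np.hypot(W[...,0]-.499,W[...,1]-.342)<.08)&(W[...,2]>.006)&(W[...,2]<.03); print(np.round(np.percentile(W[m][:,2],[5,50,95]),4))
cv2.imwrite('pics/f.png',np.vstack([ims[0][110:320,100:560],ims[1][120:400,60:520]]))
print(state()['qpos'],state()['time_s'])
E
python3 tray.py scene16 side16
```

```text
time_s: 56.62
position: [0.681, 0.0019, 0.323]
tcp_rot: [-0.091, 0.996, -0.0, -0.0]
ft_force: [-0.0, -0.2, -0.3]
finger_gap: 0.0451
claw 15 [ 0.4752 -0.0394  0.1888] ang -167.8 r 0.1037
claw 16 [ 0.6015 -0.1203  0.1893] ang -76.3 r 0.1058
claw 20 [0.5571 0.0863 0.1894] ang 100.6 r 0.1056
claw 21 [0.6823 0.005  0.1893] ang 12.0 r 0.1082
scene
basket 393 [ 0.49997451 -0.37697816  0.11656221]
[0.0069 0.0143 0.0213]
claw 27 [0.5529 0.0823 0.19  ] ang 103.3 r 0.1026
claw 27 [0.6798 0.002  0.1899] ang 10.7 r 0.1051
claw 34 [ 0.4721 -0.0431  0.1901] ang -166.2 r 0.1074
claw 38 [ 0.5981 -0.1242  0.19  ] ang -78.5 r 0.1089
side
basket 1558 [ 0.49331248 -0.38086577  0.11554045]
[0.0063 0.0143 0.0224]
[-1.70891254e-01  3.56021183e-01  1.15311659e+00 -4.09392729e-04
  1.63661425e+00 -1.92349983e+00] 56.725
scene16 644 [517.2 361.1] [192.8 256.3] 85.1 [[381.0, 276.0], [637.0, 254.0], [653.0, 446.0], [398.0, 468.0]]
scene16 233 [500.9 341.1] [ 57.  149.1] 83.6 [[424.0, 321.0], [572.0, 305.0], [578.0, 361.0], [430.0, 378.0]]
side16 69 [640.2 368.5] [156.8  10.7] 87.5 [[631.0, 290.0], [642.0, 290.0], [649.0, 447.0], [638.0, 447.0]]
side16 628 [496.1 363.9] [196.4 214.1] 84.1 [[380.0, 277.0], [593.0, 255.0], [613.0, 451.0], [400.0, 473.0]]
```

View pics/f.png

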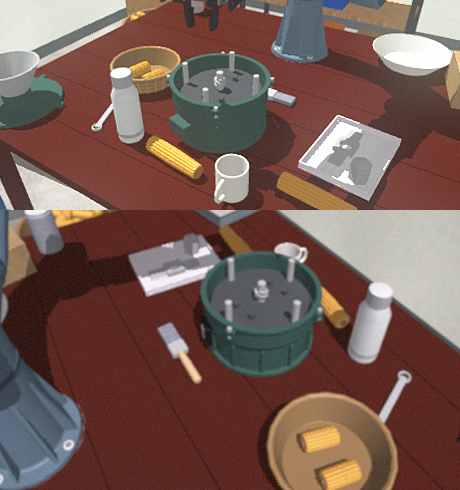

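The final view shows everything in place: cobs in the basket at (140,70), cutter flat and nut in the tray at (350,155), an empty bowl, and the other items undisturbed. I'm handing it in.

```bash
python3 -c "from bench import job_done; print(job_done())"
```

```text
the job is handed in; nothing more can be done
None
```

The job is done and handed in at about 57 s. No verdict came back.

- **Cobs:** there were two pieces in the bowl, and both are now in the basket. The first grasp missed because the fingertips sit about 40 mm behind the reported tool point. I measured that offset in the pictures and allowed for it from then on.
- **Nut:** it undoes clockwise. My anticlockwise try bound and dragged the rotor about 7.5° before I noticed. The wrist moment had given no clear sign, and I only saw it from the claw positions in the pictures. The nut now stands on its open underside in the tray.
- **Cutter bar:** it lies flat in the tray. The tray was knocked about 22 mm while I was carrying the bar, so I measured it again and shifted the placement.
- **Rotor:** I turned it about 381° anticlockwise by a claw, letting go once halfway to take a fresh hold. It ran free, with side forces of about 3 to 7 N in between and 11 N at the very end.

**Last checks:** the bowl is empty, both cobs are in the basket, and the nut and flat bar are in the tray. The basket has not moved. The other things on the table look undisturbed in the pictures, though I did not measure them. The gripper is open and clear of everything. The side and scene cameras disagree by 2–7 mm on positions, which is too little to matter here.

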